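# Put the sanding kit back in its foam inserts

### The arm

A 7-joint arm with a two-finger parallel gripper is mounted at the origin on the work surface; the furniture and walls round the work are solid. World frame = base frame: x ahead of the robot, y to its left, z up, the work surface at z = 0. Lengths are in m, angles in rad, forces in N, time in s.
With the tool pointing down it reaches from about 0.4 to 0.85 m from the base axis. Payload 4.5 kg.
Tool frame: the origin (TCP) lies midway between the tips of the shut fingers; the grasp point (between the pads) lies 19 mm behind it; z points along the fingers, y is the direction in which the jaws open and shut (so a half turn about z gives the same grasp; the last joint's range is limited). The gripper opens to 88 mm and grips with 3 to 60 N. Pads are 18 mm wide; open, the fingers measure 123 mm over their backs; the gripper's body (75 mm by 187 mm) begins 45 mm behind the grasp point.
Start: joints at [-1.312, 0.689, -0.195, 1.565, 0.157, 0.902, -0.215], TCP at [0.139, 0.609, 0.239] pointing down, gripper open.
Joint ranges: [-3.01, 3.01], [-0.46, 2.08], [-1.47, 1.51], [0.13, 2.56], [-1, 4.14], [0.04, 2.09], [-2.66, 2.66]. Speed limits (rad/s): [2.57, 2.57, 3.14, 3.14, 3.14, 3.14, 3.14].

### API

Orientations are given as a unit quaternion [x, y, z, w].
In Python, from plant import get_state, snapshot, finish_job, regions_of gives the robot as it stands.
- The arm moves only by the tool send_rows, never from a script. Its argument "series" is a list of rows, each an object of numbers: "grip": the opening, from 0 (shut) to 1 (fully open); "dx", "dy", "dz": the shift along the tool's x, y, z in mm; "turn": the turn about the tool's z in rad. A call has 1 to 20 rows; each row shifts and turns the commanded pose from where the row before left it, along the tool's axes as they then stand; what a row does not reach is not made up. A row lasts 1/10 s, in which the tool goes at most 50 mm and 8.59 degrees, less where a joint would pass 70% of its speed; a pose out of reach is approached as far as the arm can. A call is refused whole if a number of a shift passes 50 or a number of a turn 0.15, either way. A call with a gripper value outside its range is refused whole. The fingers move at their own pace and stop on an object; "force" is the grip in N (left out, the last holds). Time passes only in rows, so rows that do not move let the fingers close. It gives the time, the measured TCP pose, the force and the opening at its end, in the units of the state.
- get_state(): the state, without advancing time (a new reading comes with each control period).
- snapshot(name): name is "side" or "top"; returns a dict with "img" (480x640x3 uint8, red, green, blue), "depth" (480x640 float32, m along the optical axis (not along the pixel's ray), 0 where there is no reading), "fov_y" (degrees; the focal length in pixels is half the picture's height over the tangent of half this angle, whatever the lens; pixels are square), "cx", "cy" (the principal point, pixels), "R" (3x3) and "t" (3): a world point X has camera coordinates R X + t. Camera axes: x right, y down, z forward; pixel columns grow to the right and rows downward; lengths in m; the calibration is good to about 2 mm. A picture is of the moment at which its call begins.
- finish_job(): hands the job in, once; it reports no verdict.
Trained networks look in a picture, given as the dict that the camera call returned (one of the last four; its "shot" number tells which), for a name from the list of things; names that differ only in an ending like _2 or _b are one class to them, and where a whole thing is asked for, a point or a joint stands for the part that bears it (a point fixed in the world has none). Each returns a list of dicts, best first, with "score" (0 to 1); they miss things now and then, are a little off and sometimes report something else, mostly with a low value. They report only what shows in the picture. A call takes as long as a camera call. They do not tell look-alikes from the thing itself.
- regions_of(picture, target): "pixels" (480x640 bool, what is visible of it) and "extent" ([left, top, right, bottom] in pixels, round what is visible of it).
The state is a dict: "clock": time; "q": joint angles; "qd": joint speeds; "joint_torque": joint torques, N m; "tool_pos": TCP position; "eef_rot": TCP orientation; "contact_force": force on the tool from outside, world axes, zero at the start; "moment": the same for the moment, N m; "opening": opening from 0.0 (shut) to 1.0 (fully open).
Only numpy, scipy, OpenCV 4.12 (cv2) and the standard library are available. Lean on these libraries where they do the work, as an engineer would, in place of code of your own. Each camera call takes 0.05 s, during which the arm holds its last target.

### The job

The sanding job is done and its kit lies mixed on the bench. Put it back in the foam inserts so that a missing piece shows at a glance: the sanding block, the wooden packing block and the marker each lying flat in the recess cut to its size, and the two air couplers lying in the twin insert, one in each of its recesses (either coupler in either one). Leave the cream plug that stands among them where it is.

Things in the scene. Friction and masses are not known exactly. Their poses are not given: they have to be found in the camera images.
- sanding_block: Black rubber hand sanding block with paper clamped round its base, 122 mm long (its y axis), 66 mm wide at the base (x), narrower on top, 35 mm high, 0.12 kg. Origin: middle of the underside, z up. Gripped across its width near mid-length. Starts lying roughly along world x.
- packing_block: Plain wooden packing block, 110 mm long (y), 50 mm wide (x), 38 mm high, 0.16 kg. Origin: middle of the underside, z up. Starts lying roughly along world x.
- coupler_0_mid (a point): Middle of the brass-coloured air quick coupler: a stubby ribbed cylinder with a hexagon and a thin nipple, 62 mm long (y axis), 24 mm thick, 0.09 kg, lying down, so this point is 12 mm above its underside; it does not roll. Starts lying roughly along world x.
- coupler_1_mid (a point): Middle of the bright steel air quick coupler, of the same shape and size as the brass one: 62 mm long (y axis), 24 mm thick, 0.09 kg, lying down, this point 12 mm above its underside; it does not roll. Starts lying roughly along world x.
- marker_mid (a point): Middle of the marker pen, white with green cap, 135 mm long (y axis), 16 mm thick, 0.02 kg, lying down, this point 8 mm above its underside (x may point anywhere round its axis). Starts lying roughly along world x.
- cream_plug: A bystander: cream moulded plug cut-off, a hollow cup shape 61 mm across and 28 mm high, narrower at the foot, standing upright among the kit; it has no insert. Origin: middle of its underside. (A second such plug stands apart at the right edge of the work.)
- sanding_insert: Fixed insert of firm charcoal foam, 28 mm thick; recess open to the top, grey floor, 28 mm wide finger scoop 12 mm into each long side. Origin: middle of its underside, y along the recess, z up, yaw near 0. The widest recess, for the sanding block: 138 mm (y) by 82 mm (x), 15 mm deep (its floor 13 mm above the bench), centred on the origin; outside 162 by 118 mm.
- packing_insert: Fixed insert of firm charcoal foam, 28 mm thick; recess open to the top, grey floor, 28 mm wide finger scoop 12 mm into each long side. Origin: middle of its underside, y along the recess, z up, yaw near 0. The middling recess, for the packing block: 126 mm (y) by 65 mm (x), 15 mm deep (floor 13 mm above the bench), centred on the origin; outside 150 by 101 mm.
- marker_insert: Fixed insert of firm charcoal foam, 28 mm thick; recess open to the top, grey floor, 28 mm wide finger scoop 12 mm into each long side. Origin: middle of its underside, y along the recess, z up, yaw near 0. The long narrow recess, for the marker: 151 mm (y) by 33 mm (x), 6 mm deep (floor 22 mm above the bench), centred on the origin; outside 175 by 69 mm.
- coupler_insert: Fixed insert of firm charcoal foam, 28 mm thick; recess open to the top, grey floor, 28 mm wide finger scoop 12 mm into each long side. Origin: middle of its underside, y along the recess, z up, yaw near 0. Two equal short recesses end to end, one for each coupler: each 78 mm (y) by 40 mm (x), 10 mm deep (floor 18 mm above the bench), their centres 45 mm from the origin along +y and -y, 12 mm of foam between them; outside 192 by 76 mm.
Things that resemble listed ones, but are neither listed nor needed, are in the scene too. Leave any green look-alike of the packing_block alone.

How it is judged:
At the end, for the whole second after the job is handed in: Each block (flat, right way up, at rest), the marker and the couplers (level, one per recess) lie on the floor of their own recess: within 14 mm of its centre (couplers 12 mm in x and in y), 4 mm in height, 0.1 rad of level. The cream plug is within 30 mm of its start (horizontal distance between sanding_block and sanding_insert below 0.014 m and z of sanding_block in the frame of sanding_insert between 0.009 and 0.017 m and angle between each of sanding_block, packing_block's own z axis and vertical below 0.1 rad and linear speed of each of sanding_block, packing_block below 0.01 m/s and angular speed of each of sanding_block, packing_block below 0.1 rad/s and horizontal distance between packing_block and packing_insert below 0.014 m and z of packing_block in the frame of packing_insert between 0.009 and 0.017 m and horizontal distance between marker_mid and marker_insert below 0.014 m and z of marker_mid in the frame of marker_insert between 0.026 and 0.034 m and angle between marker_mid's own y axis and vertical between 1.4708 and 1.6708 rad and (((x of coupler_0_mid in the frame of coupler_insert between -0.012 and 0.012 m and y of coupler_0_mid in the frame of coupler_insert between 0.033 and 0.057 m and z of coupler_0_mid in the frame of coupler_insert between 0.026 and 0.034 m and angle between coupler_0_mid's own y axis and vertical between 1.4708 and 1.6708 rad) and (x of coupler_1_mid in the frame of coupler_insert between -0.012 and 0.012 m and y of coupler_1_mid in the frame of coupler_insert between -0.057 and -0.033 m and z of coupler_1_mid in the frame of coupler_insert between 0.026 and 0.034 m and angle between coupler_1_mid's own y axis and vertical between 1.4708 and 1.6708 rad)) or ((x of coupler_0_mid in the frame of coupler_insert between -0.012 and 0.012 m and y of coupler_0_mid in the frame of coupler_insert between -0.057 and -0.033 m and z of coupler_0_mid in the frame of coupler_insert between 0.026 and 0.034 m and angle between coupler_0_mid's own y axis and vertical between 1.4708 and 1.6708 rad) and (x of coupler_1_mid in the frame of coupler_insert between -0.012 and 0.012 m and y of coupler_1_mid in the frame of coupler_insert between 0.033 and 0.057 m and z of coupler_1_mid in the frame of coupler_insert between 0.026 and 0.034 m and angle between coupler_1_mid's own y axis and vertical between 1.4708 and 1.6708 rad))) and distance of cream_plug from where it was at the start of the episode below 0.03 m); the robot touches nothing.
It fails at once if the cream plug is pushed or carried more than 30 mm (distance of cream_plug from where it was at the start of the episode above 0.03 m).
It also fails if it takes over 112 s, if anything falls off the work surface, if the arm or the gripper's body presses on something with over 40 N, if the wrist force passes 120 N, or if a joint passes its speed limit or range.

## Working session

There is one attempt and no reset: what is moved stays moved. The work goes in short steps, Python scripts to look and compute and a tool call to move; the robot and the scene stay as the last step left them, time stands still between calls to the robot, and variables do not carry over. Pictures are saved under pics/ and viewed, and the job is handed in when it is done.

Besides the shell and the picture viewer there is one more tool, called after ">>>" as name(argument=value, ...), one argument or row to a line, values as JSON. send_rows: Moves the arm, as the interface text tells. Its arguments: {"type":"object","properties":{"series":{"type":"array","items":{"type":"object","properties":{"grip":{"type":"number"},"dx":{"type":"number"},"dy":{"type":"number"},"dz":{"type":"number"},"turn":{"type":"number"}}}},"force":{"type":"number"}},"required":["series"]}

```bash
mkdir -p pics; ls; python3 - <<'E'
from plant import *
import cv2,numpy as np
s=get_state();print({k:np.round(v,3) for k,v in s.items()})
for n in("top","side"):
    p=snapshot(n);cv2.imwrite(f"pics/{n}0.png",p["img"][:,:,::-1]);print(n,p["fov_y"],p["cx"],p["cy"],np.round(p["R"],3).tolist(),np.round(p["t"],3))
E
```

```text
pics
{'clock': np.float64(0.0), 'q': array([-1.312,  0.69 , -0.194,  1.566,  0.157,  0.902, -0.215]), 'qd': array([-0.001, -0.001, -0.   , -0.   ,  0.001, -0.   ,  0.002]), 'joint_torque': array([ 0.0000e+00, -5.2756e+01, -1.2670e+00, -1.5342e+01, -5.3000e-02,
        7.0000e-03,  0.0000e+00]), 'tool_pos': array([0.139, 0.609, 0.238]), 'eef_rot': array([ 0.112,  0.994, -0.001, -0.   ]), 'contact_force': array([-0.242,  0.72 , -0.156]), 'moment': array([-0.024, -0.043, -0.007]), 'opening': np.float64(1.004)}
top 46.39699116158677 315.9207176610701 236.29969791286027 [[0.023, -1.0, -0.01], [-0.998, -0.022, -0.06], [0.059, 0.011, -0.998]] [-0.043  0.425  1.161]
side 57.04709813391845 320.27817294777293 234.95789664089753 [[-0.998, -0.06, -0.021], [-0.026, 0.683, -0.73], [0.058, -0.728, -0.683]] [0.454 0.062 0.92 ]
```

View pics/top0.png

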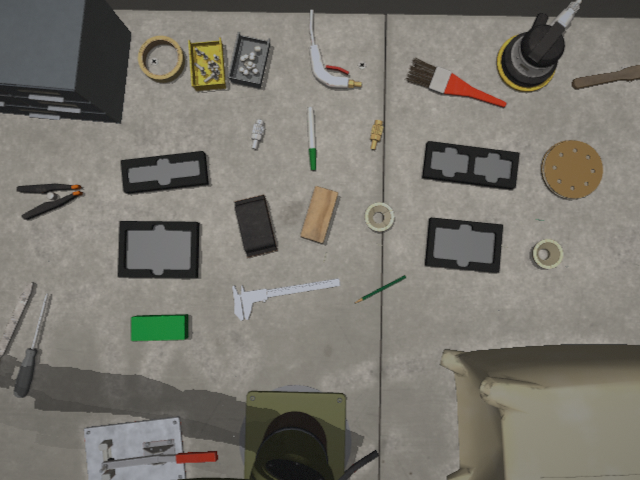

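View pics/side0.png

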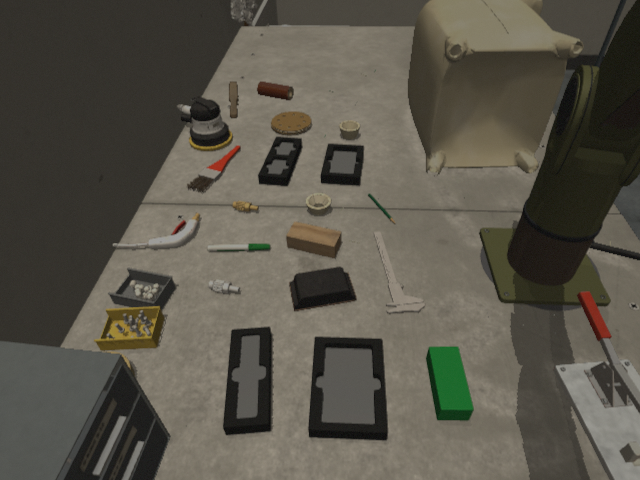

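```bash
cat > h.py <<'E'
from plant import *
import cv2,numpy as np
def world(p,us,vs,ds):
    f=240/np.tan(np.radians(p["fov_y"])/2)
    c=np.stack([(us-p["cx"])/f*ds,(vs-p["cy"])/f*ds,ds],-1)
    return (c-p["t"])@p["R"]
def find(p,n,k=2,smin=.2):
    out=[]
    for r in regions_of(p,n)[:k]:
        if r["score"]<smin: continue
        m=r["pixels"];v,u=np.nonzero(m&(p["depth"]>0))
        X=world(p,u.astype(float),v.astype(float),p["depth"][v,u].astype(float))
        zt=np.percentile(X[:,2],90)
        T=X[X[:,2]>zt-.012]if 'insert'not in n else X
        (c,s,a)=cv2.minAreaRect((X[:,:2]*1000).astype(np.float32))
        if s[0]<s[1]: s=s[::-1];a+=90
        (c2,s2,a2)=cv2.minAreaRect((T[:,:2]*1000).astype(np.float32))
        if s2[0]<s2[1]: s2=s2[::-1];a2+=90
        print(n,"sc%.2f"%r["score"],"ext",[int(e) for e in r["extent"]],"n",len(u),"zmax %.3f zmed %.3f"%(zt,np.median(X[:,2])),"rect",np.round(c,0),np.round(s,0),"long axis deg %.1f"%((a+90)%180-90),"TOP",np.round(c2,1),np.round(s2,0),"%.1f"%((a2+90)%180-90))
        out.append((r,X))
    return out
E
python3 - <<'E'
from h import *
p=snapshot("top")
for n in "sanding_block packing_block coupler_0_mid coupler_1_mid marker_mid cream_plug sanding_insert packing_insert marker_insert coupler_insert".split(): find(p,n)
E
```

```text
packing_block sc0.79 ext [302, 184, 341, 243] n 1337 zmax 0.041 zmed 0.038 rect [474. -37.] [117.  53.] long axis deg -15.1 TOP [471.1 -37.6] [111.  50.] -15.4
packing_block sc0.70 ext [132, 311, 187, 340] n 1464 zmax 0.041 zmed 0.038 rect [229. 291.] [121.  56.] long axis deg -87.0 TOP [230.5 285.3] [110.  50.] -87.1
coupler_0_mid sc0.50 ext [369, 118, 382, 150] n 252 zmax 0.023 zmed 0.020 rect [ 646. -155.] [68. 23.] long axis deg -11.8 TOP [ 643.3 -153.7] [62. 22.] -10.2
coupler_1_mid sc0.67 ext [251, 120, 259, 147] n 264 zmax 0.023 zmed 0.018 rect [640.  98.] [63. 21.] long axis deg -10.8 TOP [640.1  97.7] [63. 21.] -10.7
coupler_1_mid sc0.60 ext [371, 120, 384, 153] n 278 zmax 0.023 zmed 0.019 rect [ 647. -154.] [68. 25.] long axis deg -11.4 TOP [ 643.3 -153.7] [62. 22.] -10.2
marker_mid sc0.70 ext [309, 108, 316, 169] n 386 zmax 0.017 zmed 0.014 rect [632. -18.] [133.  15.] long axis deg 3.4 TOP [632.4 -18.1] [133.  15.] 3.4
cream_plug sc0.68 ext [363, 200, 393, 231] n 539 zmax 0.030 zmed 0.025 rect [ 468. -162.] [59. 56.] long axis deg 36.9 TOP [ 468.4 -161.9] [59. 56.] 36.9
sanding_insert sc0.57 ext [118, 218, 198, 278] n 4553 zmax 0.029 zmed 0.015 rect [394. 297.] [165. 122.] long axis deg -89.6 TOP [393.7 296.9] [165. 122.] -89.6
packing_insert sc0.77 ext [425, 217, 504, 274] n 3637 zmax 0.029 zmed 0.016 rect [ 413. -343.] [161. 105.] long axis deg 87.0 TOP [ 413.2 -343.1] [161. 105.] 87.0
marker_insert sc0.84 ext [119, 150, 206, 193] n 2936 zmax 0.030 zmed 0.025 rect [554. 294.] [185.  70.] long axis deg -82.0 TOP [553.7 294.3] [185.  70.] -82.0
coupler_insert sc0.55 ext [420, 142, 519, 190] n 3641 zmax 0.029 zmed 0.022 rect [ 586. -357.] [201.  85.] long axis deg 83.5 TOP [ 585.8 -356.5] [201.  85.] 83.5
coupler_insert sc0.47 ext [121, 148, 205, 195] n 2978 zmax 0.030 zmed 0.025 rect [559. 291.] [177.  81.] long axis deg -82.0 TOP [559.3 291.2] [177.  81.] -82.0
```

```bash
cat >> h.py <<'E'
def comp(p,box,zlo,zhi,er=0):
    l,t,r,b=box
    v,u=np.mgrid[t:b,l:r]; d=p["depth"][t:b,l:r].astype(float)
    X=world(p,u.astype(float),v.astype(float),d)
    m=((X[...,2]>zlo)&(X[...,2]<zhi)&(d>0)).astype(np.uint8)
    n,lab,st,_=cv2.connectedComponentsWithStats(m)
    res=[]
    for i in range(1,n):
        if st[i,4]<80: continue
        Y=X[lab==i]
        c,s,a=cv2.minAreaRect((Y[:,:2]*1000).astype(np.float32))
        if s[0]<s[1]: s=s[::-1];a+=90
        cv=Y[:,:2].mean(0)*1000
        res.append((st[i,4],np.round(c,1),np.round(s,1),round((a+90)%180-90,1),round(float(np.median(Y[:,2])),4),np.round(cv,1)))
    return res
E
python3 - <<'E'
from h import *
p=snapshot("top")
B={"sand_ins":(110,210,210,286),"pack_ins":(418,210,512,280),"mark_ins":(114,144,214,200),"coup_ins":(414,134,526,196)}
for n,b in B.items():
    print(n);[print("  rim",r) for r in comp(p,b,.0235,.034) if n!="mark_ins"]
    zf={"sand_ins":.013,"pack_ins":.013,"mark_ins":.022,"coup_ins":.018}[n]
    [print("  floor",r) for r in comp(p,b,zf-.0025,zf+.0025)]
    [print("  all",r) for r in comp(p,b,.008,.034)]
print("sand");[print(r) for r in comp(p,(226,186,286,266),.028,.045)];[print(r) for r in comp(p,(226,186,286,266),.006,.045)]
for n,b in dict(cs=(245,112,272,158),cb=(362,112,390,158),mk=(300,100,325,178)).items():
    print(n,comp(p,b,.004,.04))
E
```

```text
sand_ins
  rim (np.int32(1690), array([391.5, 296.5]), array([164.5, 117.8]), -89.5, 0.028, array([391.2, 297.4]))
  floor (np.int32(1963), array([391.3, 299.6]), array([135.3, 103.1]), -88.1, 0.013, array([391.3, 299.5]))
  all (np.int32(4487), array([391.5, 296.5]), array([164.5, 117.9]), -89.6, 0.0152, array([391.5, 297.3]))
pack_ins
  rim (np.int32(1502), array([ 414.7, -339.2]), array([151.8, 101.4]), 85.4, 0.0277, array([ 414.5, -339.5]))
  floor (np.int32(1415), array([ 414.7, -341.4]), array([124.4,  88.3]), 84.8, 0.0129, array([ 414.8, -342. ]))
  all (np.int32(3602), array([ 414.6, -339.4]), array([152.5, 101.5]), 85.6, 0.016, array([ 414.6, -339.9]))
mark_ins
  floor (np.int32(937), array([556.2, 292.7]), array([150.2,  59.1]), -74.3, 0.022, array([555.6, 291.6]))
  all (np.int32(2908), array([554.2, 290. ]), array([176.6,  70.7]), -82.1, 0.0251, array([553.4, 289.2]))
coup_ins
  rim (np.int32(1694), array([ 582.6, -352.5]), array([192.9,  77.6]), 83.5, 0.0276, array([ 582. , -352.2]))
  floor (np.int32(579), array([ 589.1, -308.9]), array([76. , 61.6]), -89.5, 0.0182, array([ 589.1, -308.1]))
  floor (np.int32(584), array([ 579.3, -399.2]), array([77.6, 61.9]), 82.5, 0.0178, array([ 578.4, -399.2]))
  all (np.int32(3531), array([ 582.7, -352.3]), array([193.2,  77.7]), 83.8, 0.0226, array([ 582. , -352.1]))
sand
(np.int32(1475), array([445.3,  95.8]), array([99.7, 64.2]), 14.6, 0.0351, array([444.8,  95.4]))
(np.int32(1840), array([445.8,  95.9]), array([122.9,  64.2]), 14.6, 0.0344, array([443.7,  94.5]))
cs [(np.int32(259), array([640.4,  98.1]), array([62.8, 22.3]), -10.5, 0.0185, array([641.9,  96.8]))]
cb [(np.int32(257), array([ 643.9, -153.1]), array([63.1, 24.2]), -9.0, 0.0188, array([ 645.7, -153.6]))]
mk [(np.int32(439), array([634. , -17.9]), array([135.7,  15.7]), 3.0, 0.0133, array([633.2, -18. ]))]
```

```bash
python3 - <<'E'
from h import *
p=snapshot("side")
for n in "sanding_block packing_block coupler_0_mid coupler_1_mid marker_mid cream_plug sanding_insert packing_insert marker_insert coupler_insert".split(): find(p,n)
p=snapshot("top")
i=cv2.resize(p["img"][90:290,90:410],None,fx=2.5,fy=2.5,interpolation=cv2.INTER_CUBIC);cv2.imwrite("pics/z1.png",i[:,:,::-1])
E
```

```text
sanding_block sc0.84 ext [291, 267, 359, 308] n 2202 zmax 0.036 zmed 0.033 rect [448.  79.] [126. 102.] long axis deg 15.2 TOP [446.3  94.9] [100.  66.] 15.2
packing_block sc0.58 ext [288, 222, 343, 258] n 1410 zmax 0.039 zmed 0.037 rect [474. -62.] [130.  95.] long axis deg -16.1 TOP [470.8 -39.3] [110.  53.] -16.8
packing_block sc0.55 ext [426, 346, 474, 420] n 2694 zmax 0.039 zmed 0.037 rect [224. 284.] [112.  65.] long axis deg -87.0 TOP [231.  284.4] [111.  51.] -87.2
coupler_0_mid sc0.55 ext [234, 201, 259, 212] n 190 zmax 0.022 zmed 0.017 rect [ 644. -161.] [61. 35.] long axis deg 0.3 TOP [ 643.8 -154.5] [61. 21.] 0.3
coupler_0_mid sc0.53 ext [320, 142, 367, 186] n 1556 zmax 0.029 zmed 0.017 rect [ 414. -342.] [159. 101.] long axis deg 85.5 TOP [ 414.3 -342.6] [158. 101.] 85.4
coupler_1_mid sc0.68 ext [207, 281, 241, 293] n 238 zmax 0.022 zmed 0.018 rect [640.  97.] [61. 20.] long axis deg -7.6 TOP [640.1  96.9] [61. 20.] -7.6
marker_mid sc0.87 ext [208, 244, 272, 250] n 417 zmax 0.016 zmed 0.013 rect [634. -18.] [134.  27.] long axis deg -1.3 TOP [634.  -18.9] [133.  16.] 5.4
[... 573 characters left out ...]
axis deg -89.1 TOP [392.  283.2] [187. 117.] -89.1
packing_insert sc0.81 ext [318, 143, 364, 184] n 1590 zmax 0.029 zmed 0.016 rect [ 416. -364.] [202. 109.] long axis deg 87.1 TOP [ 415.7 -363.7] [202. 109.] 87.1
marker_insert sc0.69 ext [225, 325, 274, 437] n 4589 zmax 0.028 zmed 0.024 rect [559. 289.] [177.  77.] long axis deg -82.3 TOP [558.6 288.7] [177.  77.] -82.3
coupler_insert sc0.80 ext [253, 136, 302, 183] n 1484 zmax 0.029 zmed 0.022 rect [ 580. -376.] [242.  78.] long axis deg 83.5 TOP [ 580.4 -375.9] [242.  78.] 83.5
coupler_insert sc0.55 ext [303, 189, 331, 215] n 461 zmax 0.028 zmed 0.022 rect [ 469. -184.] [101.  60.] long axis deg -86.8 TOP [ 469.3 -183.9] [101.  60.] -86.8
```

View pics/z1.png

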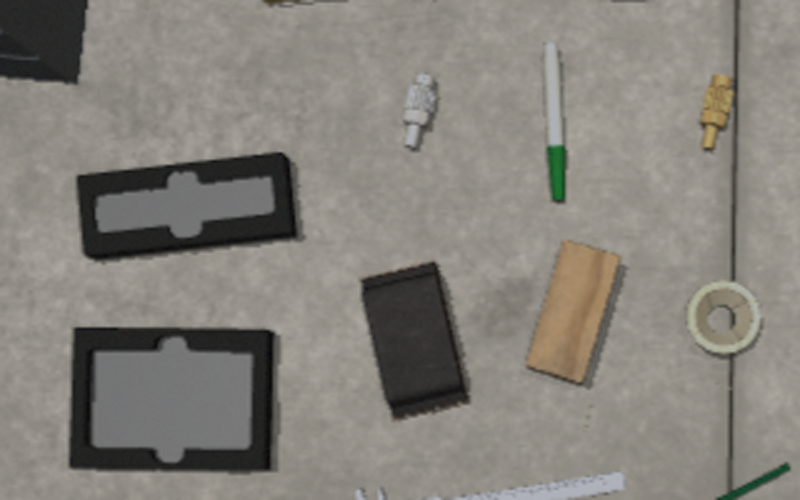

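```bash
python3 - <<'E'
from h import *
for nm in("top","side"):
    p=snapshot(nm)
    v,u=np.mgrid[0:480,0:640];d=p["depth"].astype(float)
    X=world(p,u.astype(float),v.astype(float),d)
    H=np.full((24,30),-1.)
    # grid 5cm x:-0.2..1.0 ; y -0.75..0.75
    ok=(d>0)
    ix=((X[...,0]+.2)/.05).astype(int);iy=((X[...,1]+.75)/.05).astype(int)
    g=ok&(ix>=0)&(ix<24)&(iy>=0)&(iy<30)&(X[...,0]>-.2)&(X[...,1]>-.75)
    np.maximum.at(H,(ix[g],iy[g]),X[...,2][g])
    print(nm,"rows x (top=far), cols y from +.75 to -.75, cm")
    for i in range(23,5,-1): print("%5.2f"%(-.2+.05*i)," ".join("%3d"%round(h*100) if h>=0 else " ." for h in H[i,::-1]))
E
```

```text
top rows x (top=far), cols y from +.75 to -.75, cm
 0.95  .  .  .  .  .  .  .  .  .  .  .  .  .  .  .  .  .  .  .  .  .  .  .  .  .  .  .  .  .  .
 0.90  .  .  .  .  .  .   1   0   1   1   1   1   1   0   1   2   0   1   0   1   1   1   1   1   0   8   7   1   0   0
 0.85  .  .  .  .  .  .   0  17   1   1   1   1   4   1   1   2   1   1   1   1   1   1   1   4  12   9   7   1   1   0
 0.80  .  .  .  .  24  24  24  24   3   3   4   4   4   4   1   2   1   1   1   1   1   1   1  12  13  12   1   1   1   1
 0.75  .  .  .  .  24  24  24  24   3   3   4   4   4   4   1   3   3   2   1   2   2   2   1  13  13  11   4   4   5   3
 0.70  .  .  .  .  24  24  24  24   1   1   4   4   4   4   1   2   3   2   1   1   2   2   2   1   2   1   4   1   1   0
 0.65  .   1   8  18  24  24  24  24   1   1   1   1   2   3   1   2   1   2   3   1   1   0   1   1   1   1   1   1   1   0
 0.60  .   0   1   1   1   1   1   1   1   1   1   1   2   3   1   2   1   2   3   1   3   3   3   4   3   2   2   2   1   0
 0.55  .  .   1   1   1   1   1   3   3   3   3   1   1   1   0   2   1   1   1   1   3   3   3  
[... 2627 characters left out ...]
 .  .  .   0   3   3   3   3   0   4   3   1   0   0   0   0   0   3   3   3   3   4   4   0   0   0   0
 0.30  .  .  .  .  .  .   0   3   3   3   3   0   1   1   1   1   1   1   1   1   0   0   0   0   0   0   0   0   1   0
 0.25  .  .  .  .  .  .   0   0   4   4   4   0   1   1   0   0   0   1   0   0   0   0   0   0   0   0   0   0   0   0
 0.20  .  .  .  .  .  .   0   0   4   4   4   0   1   0   0   0   0   0   0   0  32  33  31  32  33  33  33  33  32   1
 0.15  .  .  .  .  .  .   0   0   0   0   0   0   0   0   0   0   0   0   0   0  34  34  34  34  35  35  35  34  33  .
 0.10  .  .  .  .  .  .   0   0   0   0   0  52  52   1   2   1   1   0   0   0   0  33  34  35  35  35  35  .  .  .
```

```bash
cat > plan.py <<'E'
import sys,json,numpy as np
from plant import get_state
def pose():
    s=get_state();x,y,z,w=s["eef_rot"]
    a=np.arctan2(1-2*(x*x+z*z),2*(x*y-z*w))
    tilt=np.degrees(np.arccos(min(1,-(1-2*(x*x+y*y)))))
    return s,np.array(s["tool_pos"])*1000,a,tilt
def plan(tx,ty,tz,ang=None,n=None,grip=None):
    s,p,a,tilt=pose()
    d=np.array([tx,ty,tz])-p
    da=0 if ang is None else (np.radians(ang)-a+np.pi)%(2*np.pi)-np.pi
    m=int(max(np.ceil(np.linalg.norm(d)/46),np.ceil(abs(da)/.148),1))
    n=n or m
    print("t%.2f pos %s ang %.1f tilt %.1f F %s open %.3f q %s"%(s["clock"],np.round(p,1),np.degrees(a),tilt,np.round(s["contact_force"],1),s["opening"],np.round(s["q"],2)))
    t=round(-da/n,3);rows=[];aa=a;q=p.copy()
    for i in range(n):
        st=(np.array([tx,ty,tz])-q)/(n-i)
        ex=np.array([np.sin(aa),-np.cos(aa)]);ey=np.array([np.cos(aa),np.sin(aa)])
        # tool z down: x = y cross z
        r=dict(dx=round(float(st[:2]@ex),1),dy=round(float(st[:2]@ey),1),dz=round(float(-st[2]),1))
        q[:2]+=r["dx"]*ex+r["dy"]*ey;q[2]-=r["dz"];aa-=t
        if t: r["turn"]=t
        if grip is not None: r["grip"]=grip
        rows.append(r)
    print(json.dumps(rows).replace('"dx"','"dx"').replace(" ",""))
if __name__=="__main__":
    A=[float(v) if v!="-" else None for v in sys.argv[1:]]
    plan(*A[:4],n=int(A[4]) if len(A)>4 and A[4] else None,grip=A[5] if len(A)>5 else None)
E
python3 - <<'E'
from plan import *
from scipy.spatial.transform import Rotation as R
s,p,a,t=pose();print(R.from_quat(s["eef_rot"]).as_matrix().round(3),np.degrees(a),t)
from h import *
q=snapshot("top");v,u=np.mgrid[0:480,0:640];X=world(q,u*1.,v*1.,q["depth"].astype(float))
m=(X[...,2]>.06)&(X[...,1]>.25)&(X[...,0]>.5)&(q["depth"]>0);print(X[m].min(0))
m=(X[...,2]>.1)&(X[...,1]<-.2)&(X[...,0]<.5)&(q["depth"]>0);print(X[m].max(0))
E
python3 plan.py 445 95 150 -75.4
```

```text
[[-0.975  0.223  0.   ]
 [ 0.223  0.975  0.   ]
 [ 0.     0.    -1.   ]] 77.12247309051122 0.003986804442055135
[0.65334688 0.37444482 0.06000512]
[ 0.22852181 -0.28926186  0.35114395]
t1.45 pos [139.3 609.3 238.8] ang 77.1 tilt 0.0 F [-0.  -0.2  1.1] open 0.999 q [-1.31  0.69 -0.19  1.57  0.16  0.9  -0.22]
[{"dx":22.9,"dy":-24.1,"dz":4.9,"turn":0.148},{"dx":26.2,"dy":-20.4,"dz":4.9,"turn":0.148},{"dx":29.0,"dy":-16.3,"dz":4.9,"turn":0.148},{"dx":31.0,"dy":-11.9,"dz":4.9,"turn":0.148},{"dx":32.5,"dy":-7.2,"dz":4.9,"turn":0.148},{"dx":33.2,"dy":-2.3,"dz":4.9,"turn":0.148},{"dx":33.1,"dy":2.6,"dz":4.9,"turn":0.148},{"dx":32.4,"dy":7.5,"dz":5.0,"turn":0.148},{"dx":30.9,"dy":12.1,"dz":4.9,"turn":0.148},{"dx":28.8,"dy":16.6,"dz":5.0,"turn":0.148},{"dx":26.1,"dy":20.6,"dz":4.9,"turn":0.148},{"dx":22.7,"dy":24.3,"dz":5.0,"turn":0.148},{"dx":18.9,"dy":27.3,"dz":4.9,"turn":0.148},{"dx":14.6,"dy":29.8,"dz":5.0,"turn":0.148},{"dx":10.1,"dy":31.7,"dz":4.9,"turn":0.148},{"dx":5.3,"dy":32.8,"dz":5.0,"turn":0.148},{"dx":0.4,"dy":33.3,"dz":4.9,"turn":0.148},{"dx":-4.5,"dy":32.9,"dz":5.0,"turn":0.148}]
```

```bash
sed -i 's/ex=np.array(\[np.sin(aa),-np.cos(aa)\])/ex=np.array([-np.sin(aa),np.cos(aa)])/; s/round(float(\(.*\)@ex),1),dy=round(float(\(.*\)@ey),1),dz=round(float(-st\[2\]),1)/int(round(float(\1@ex))),dy=int(round(float(\2@ey))),dz=int(round(float(-st[2])))/' plan.py; python3 plan.py 445 95 150 -75.4
```

```text
t1.45 pos [139.3 609.3 238.8] ang 77.1 tilt 0.0 F [-0.  -0.2  1.1] open 0.999 q [-1.31  0.69 -0.19  1.57  0.16  0.9  -0.22]
[{"dx":-23,"dy":-24,"dz":5,"turn":0.148},{"dx":-26,"dy":-20,"dz":5,"turn":0.148},{"dx":-29,"dy":-16,"dz":5,"turn":0.148},{"dx":-31,"dy":-12,"dz":5,"turn":0.148},{"dx":-32,"dy":-7,"dz":5,"turn":0.148},{"dx":-33,"dy":-2,"dz":5,"turn":0.148},{"dx":-33,"dy":3,"dz":5,"turn":0.148},{"dx":-33,"dy":7,"dz":5,"turn":0.148},{"dx":-31,"dy":12,"dz":5,"turn":0.148},{"dx":-29,"dy":17,"dz":5,"turn":0.148},{"dx":-26,"dy":21,"dz":5,"turn":0.148},{"dx":-23,"dy":24,"dz":5,"turn":0.148},{"dx":-19,"dy":27,"dz":5,"turn":0.148},{"dx":-15,"dy":30,"dz":5,"turn":0.148},{"dx":-10,"dy":32,"dz":5,"turn":0.148},{"dx":-5,"dy":33,"dz":5,"turn":0.148},{"dx":-1,"dy":33,"dz":4,"turn":0.148},{"dx":4,"dy":33,"dz":5,"turn":0.148}]
```

>>> send_rows(
  series=[
    {"dx": -23,"dy": -24,"dz": 5,"turn": 0.148},
    {"dx": -26,"dy": -20,"dz": 5,"turn": 0.148},
    {"dx": -29,"dy": -16,"dz": 5,"turn": 0.148},
    {"dx": -31,"dy": -12,"dz": 5,"turn": 0.148},
    {"dx": -32,"dy": -7,"dz": 5,"turn": 0.148},
    {"dx": -33,"dy": -2,"dz": 5,"turn": 0.148},
    {"dx": -33,"dy": 3,"dz": 5,"turn": 0.148},
    {"dx": -33,"dy": 7,"dz": 5,"turn": 0.148},
    {"dx": -31,"dy": 12,"dz": 5,"turn": 0.148},
    {"dx": -29,"dy": 17,"dz": 5,"turn": 0.148},
    {"dx": -26,"dy": 21,"dz": 5,"turn": 0.148},
    {"dx": -23,"dy": 24,"dz": 5,"turn": 0.148},
    {"dx": -19,"dy": 27,"dz": 5,"turn": 0.148},
    {"dx": -15,"dy": 30,"dz": 5,"turn": 0.148},
    {"dx": -10,"dy": 32,"dz": 5,"turn": 0.148},
    {"dx": -5,"dy": 33,"dz": 5,"turn": 0.148},
    {"dx": -1,"dy": 33,"dz": 4,"turn": 0.148},
    {"dx": 4,"dy": 33,"dz": 5,"turn": 0.148},
    {"dx": 0},
  ],
)

```text
schema error: expected keys grip, dx, dy, dz, turn
```

```bash
python3 plan.py 445.5 95.5 60 -75.3; python3 plan.py 445.5 95.5 15 -75.3 
```

```text
t1.45 pos [139.3 609.3 238.8] ang 77.1 tilt 0.0 F [-0.  -0.2  1.1] open 0.999 q [-1.31  0.69 -0.19  1.57  0.16  0.9  -0.22]
[{"dx":-23,"dy":-24,"dz":10,"turn":0.148},{"dx":-26,"dy":-20,"dz":10,"turn":0.148},{"dx":-29,"dy":-16,"dz":10,"turn":0.148},{"dx":-31,"dy":-12,"dz":10,"turn":0.148},{"dx":-32,"dy":-7,"dz":10,"turn":0.148},{"dx":-33,"dy":-2,"dz":10,"turn":0.148},{"dx":-33,"dy":3,"dz":10,"turn":0.148},{"dx":-33,"dy":7,"dz":10,"turn":0.148},{"dx":-31,"dy":12,"dz":10,"turn":0.148},{"dx":-29,"dy":17,"dz":10,"turn":0.148},{"dx":-26,"dy":21,"dz":10,"turn":0.148},{"dx":-23,"dy":24,"dz":10,"turn":0.148},{"dx":-19,"dy":27,"dz":10,"turn":0.148},{"dx":-15,"dy":30,"dz":10,"turn":0.148},{"dx":-10,"dy":32,"dz":10,"turn":0.148},{"dx":-5,"dy":33,"dz":10,"turn":0.148},{"dx":0,"dy":33,"dz":9,"turn":0.148},{"dx":4,"dy":33,"dz":10,"turn":0.148}]
t1.45 pos [139.3 609.3 238.8] ang 77.1 tilt 0.0 F [-0.  -0.2  1.1] open 0.999 q [-1.31  0.69 -0.19  1.57  0.16  0.9  -0.22]
[{"dx":-23,"dy":-24,"dz":12,"turn":0.148},{"dx":-26,"dy":-20,"dz":12,"turn":0.148},{"dx":-29,"dy":-16,"dz":12,"turn":0.148},{"dx":-31,"dy":-12,"dz":13,"turn":0.148},{"dx":-32,"dy":-7,"dz":12,"turn":0.148},{"dx":-33,"dy":-2,"dz":13,"turn":0.148},{"dx":-33,"dy":3,"dz":12,"turn":0.148},{"dx":-33,"dy":7,"dz":13,"turn":0.148},{"dx":-31,"dy":12,"dz":12,"turn":0.148},{"dx":-29,"dy":17,"dz":13,"turn":0.148},{"dx":-26,"dy":21,"dz":12,"turn":0.148},{"dx":-23,"dy":24,"dz":13,"turn":0.148},{"dx":-19,"dy":27,"dz":12,"turn":0.148},{"dx":-15,"dy":30,"dz":13,"turn":0.148},{"dx":-10,"dy":32,"dz":12,"turn":0.148},{"dx":-5,"dy":33,"dz":13,"turn":0.148},{"dx":0,"dy":33,"dz":12,"turn":0.148},{"dx":4,"dy":33,"dz":13,"turn":0.148}]
```

>>> send_rows(
  series=[
    {"dx": -23,"dy": -24,"dz": 5,"turn": 0.148,"grip": 1},
    {"dx": -26,"dy": -20,"dz": 5,"turn": 0.148,"grip": 1},
    {"dx": -29,"dy": -16,"dz": 5,"turn": 0.148,"grip": 1},
    {"dx": -31,"dy": -12,"dz": 5,"turn": 0.148,"grip": 1},
    {"dx": -32,"dy": -7,"dz": 5,"turn": 0.148,"grip": 1},
    {"dx": -33,"dy": -2,"dz": 5,"turn": 0.148,"grip": 1},
    {"dx": -33,"dy": 3,"dz": 5,"turn": 0.148,"grip": 1},
    {"dx": -33,"dy": 7,"dz": 5,"turn": 0.148,"grip": 1},
    {"dx": -31,"dy": 12,"dz": 5,"turn": 0.148,"grip": 1},
    {"dx": -29,"dy": 17,"dz": 5,"turn": 0.148,"grip": 1},
    {"dx": -26,"dy": 21,"dz": 5,"turn": 0.148,"grip": 1},
    {"dx": -23,"dy": 24,"dz": 5,"turn": 0.148,"grip": 1},
    {"dx": -19,"dy": 27,"dz": 5,"turn": 0.148,"grip": 1},
    {"dx": -15,"dy": 30,"dz": 5,"turn": 0.148,"grip": 1},
    {"dx": -10,"dy": 32,"dz": 5,"turn": 0.148,"grip": 1},
    {"dx": -5,"dy": 33,"dz": 5,"turn": 0.148,"grip": 1},
    {"dx": -1,"dy": 33,"dz": 4,"turn": 0.148,"grip": 1},
    {"dx": 4,"dy": 33,"dz": 5,"turn": 0.148,"grip": 1},
    {"dx": 0,"dy": 0,"dz": 0,"turn": 0,"grip": 1},
  ],
)

```text
clock: 3.35
tool_pos: [0.4474, 0.0905, 0.1497]
eef_rot: [0.993, 0.121, 0.002, 0.002]
contact_force: [-1.1, 0.6, -0.3]
opening: 0.999
```

```bash
sed -i 's/        if t: r\["turn"\]=t/        r["turn"]=t/; s/        if grip is not None: r\["grip"\]=grip/        r["grip"]=1 if grip is None else grip/' plan.py; python3 plan.py 445.5 95.5 60 -75.3; python3 plan.py 445.5 95.5 15 -75.3 5
```

```text
t3.35 pos [447.4  90.5 149.7] ang -76.1 tilt 0.3 F [-1.1  0.6 -0.3] open 0.999 q [-0.5   0.67  0.32  2.16 -0.54  0.38 -1.07]
[{"dx":0,"dy":-3,"dz":45,"turn":-0.007,"grip":1},{"dx":-1,"dy":-2,"dz":45,"turn":-0.007,"grip":1}]
t3.35 pos [447.4  90.5 149.7] ang -76.1 tilt 0.3 F [-1.1  0.6 -0.3] open 0.999 q [-0.5   0.67  0.32  2.16 -0.54  0.38 -1.07]
[{"dx":0,"dy":-1,"dz":27,"turn":-0.003,"grip":1},{"dx":0,"dy":-1,"dz":27,"turn":-0.003,"grip":1},{"dx":0,"dy":-1,"dz":27,"turn":-0.003,"grip":1},{"dx":0,"dy":-1,"dz":27,"turn":-0.003,"grip":1},{"dx":-1,"dy":-1,"dz":27,"turn":-0.003,"grip":1}]
```

>>> send_rows(
  series=[
    {"dx": 0,"dy": -3,"dz": 45,"turn": -0.007,"grip": 1},
    {"dx": -1,"dy": -2,"dz": 40,"turn": -0.007,"grip": 1},
    {"dx": 0,"dy": 0,"dz": 0,"turn": 0,"grip": 1},
    {"dx": 0,"dy": 0,"dz": 0,"turn": 0,"grip": 1},
  ],
)

```text
clock: 3.75
tool_pos: [0.442, 0.0998, 0.065]
eef_rot: [0.991, 0.133, -0.001, -0.0]
contact_force: [0.7, -0.5, 0.5]
opening: 0.998
```

```bash
python3 plan.py 445.5 95.5 14 -75.3 3
```

```text
t3.75 pos [442.   99.8  65. ] ang -74.7 tilt 0.1 F [ 0.7 -0.5  0.5] open 0.998 q [-0.39  0.82  0.11  2.21 -0.64  0.14 -0.99]
[{"dx":1,"dy":2,"dz":17,"turn":0.004,"grip":1},{"dx":1,"dy":2,"dz":17,"turn":0.004,"grip":1},{"dx":0,"dy":1,"dz":17,"turn":0.004,"grip":1}]
```

>>> send_rows(
  series=[
    {"dx": 1,"dy": 2,"dz": 12,"turn": 0.004,"grip": 1},
    {"dx": 1,"dy": 3,"dz": 12,"turn": 0.004,"grip": 1},
    {"dx": 0,"dy": 0,"dz": 0,"turn": 0,"grip": 1},
  ],
)

```text
clock: 4.05
tool_pos: [0.4464, 0.0949, 0.0411]
eef_rot: [0.992, 0.129, 0.001, 0.0]
contact_force: [-0.4, 0.5, 0.1]
opening: 1.003
```

```bash
python3 plan.py 445.5 95.5 14 -75.3 3
```

```text
t4.05 pos [446.4  94.9  41.1] ang -75.2 tilt 0.1 F [-0.4  0.5  0.1] open 1.003 q [-0.35  0.87  0.06  2.21 -0.65  0.08 -0.97]
[{"dx":0,"dy":0,"dz":9,"turn":0.001,"grip":1},{"dx":0,"dy":0,"dz":9,"turn":0.001,"grip":1},{"dx":-1,"dy":-1,"dz":9,"turn":0.001,"grip":1}]
```

>>> send_rows(
  series=[
    {"dx": 0,"dy": 0,"dz": 6,"turn": 0,"grip": 1},
    {"dx": 0,"dy": 0,"dz": 6,"turn": 0,"grip": 1},
    {"dx": 0,"dy": 0,"dz": 0,"turn": 0,"grip": 1},
  ],
)

```text
clock: 4.35
tool_pos: [0.4455, 0.0952, 0.0284]
eef_rot: [0.992, 0.129, -0.0, -0.0]
contact_force: [-0.5, -0.4, 0.2]
opening: 0.998
```

```bash
python3 plan.py 445.5 95.5 14 -75.3 3
```

```text
t4.35 pos [445.5  95.2  28.4] ang -75.2 tilt 0.0 F [-0.5 -0.4  0.2] open 0.998 q [-0.33  0.9   0.04  2.21 -0.68  0.05 -0.95]
[{"dx":0,"dy":0,"dz":5,"turn":0.001,"grip":1},{"dx":0,"dy":0,"dz":5,"turn":0.001,"grip":1},{"dx":0,"dy":0,"dz":4,"turn":0.001,"grip":1}]
```

>>> send_rows(
  series=[
    {"dx": 8,"dy": 0,"dz": 0,"turn": 0,"grip": 1},
    {"dx": 7,"dy": 0,"dz": 4,"turn": 0,"grip": 1},
    {"dx": 0,"dy": 0,"dz": 0,"turn": 0,"grip": 1},
  ],
)

```text
clock: 4.65
tool_pos: [0.4621, 0.0996, 0.0245]
eef_rot: [0.992, 0.129, 0.001, 0.0]
contact_force: [-1.1, -0.5, -0.3]
opening: 1.001
```

```bash
python3 plan.py 445.5 95.5 14 -75.3 3
```

```text
t4.65 pos [462.1  99.6  24.5] ang -75.1 tilt 0.1 F [-1.1 -0.5 -0.3] open 1.001 q [-0.35  0.91  0.07  2.16 -0.67  0.09 -0.95]
[{"dx":-6,"dy":0,"dz":3,"turn":0.001,"grip":1},{"dx":-6,"dy":0,"dz":4,"turn":0.001,"grip":1},{"dx":-5,"dy":0,"dz":3,"turn":0.001,"grip":1}]
```

q6 has margin again (0.09). Now I lower to about 15 mm and grip.

>>> send_rows(
  series=[
    {"dx": 0,"dy": 0,"dz": 5,"turn": 0,"grip": 1},
    {"dx": 0,"dy": 0,"dz": 4,"turn": 0,"grip": 1},
    {"dx": 0,"dy": 0,"dz": 0,"turn": 0,"grip": 0.5},
    {"dx": 0,"dy": 0,"dz": 0,"turn": 0,"grip": 0.5},
    {"dx": 0,"dy": 0,"dz": 0,"turn": 0,"grip": 0.5},
    {"dx": 0,"dy": 0,"dz": 0,"turn": 0,"grip": 0.5},
    {"dx": 0,"dy": 0,"dz": 0,"turn": 0,"grip": 0.5},
  ],
  force=30,
)

```text
clock: 5.35
tool_pos: [0.4602, 0.0989, 0.0158]
eef_rot: [0.992, 0.129, 0.0, 0.0]
contact_force: [-0.4, -0.2, -1.3]
opening: 0.723
```

```bash
python3 plan.py 445.5 95.5 90 -75.3 3
```

```text
t5.35 pos [460.2  98.9  15.8] ang -75.2 tilt 0.0 F [-0.4 -0.2 -1.3] open 0.723 q [-0.34  0.93  0.05  2.16 -0.68  0.07 -0.94]
[{"dx":-5,"dy":0,"dz":-25,"turn":0.001,"grip":1},{"dx":-5,"dy":0,"dz":-25,"turn":0.001,"grip":1},{"dx":-5,"dy":-1,"dz":-24,"turn":0.001,"grip":1}]
```

>>> send_rows(
  series=[
    {"dx": 0,"dy": 0,"dz": -25,"turn": 0,"grip": 0.5},
    {"dx": 0,"dy": 0,"dz": -40,"turn": 0,"grip": 0.5},
    {"dx": 0,"dy": 0,"dz": -25,"turn": 0,"grip": 0.5},
    {"dx": 0,"dy": 0,"dz": 0,"turn": 0,"grip": 0.5},
    {"dx": 0,"dy": 0,"dz": 0,"turn": 0,"grip": 0.5},
  ],
)

```text
clock: 5.85
tool_pos: [0.4602, 0.0993, 0.1058]
eef_rot: [0.992, 0.129, 0.0, -0.0]
contact_force: [0.1, -0.4, -1.7]
opening: 0.721
```

```bash
python3 plan.py 391.5 312 90 0.5 10 0.5
```

```text
t5.85 pos [460.2  99.3 105.8] ang -75.1 tilt 0.0 F [ 0.1 -0.4 -1.7] open 0.721 q [-0.47  0.76  0.26  2.15 -0.63  0.31 -0.98]
[{"dx":-1,"dy":-22,"dz":2,"turn":-0.132,"grip":0.5},{"dx":2,"dy":-22,"dz":2,"turn":-0.132,"grip":0.5},{"dx":5,"dy":-22,"dz":1,"turn":-0.132,"grip":0.5},{"dx":7,"dy":-21,"dz":2,"turn":-0.132,"grip":0.5},{"dx":10,"dy":-20,"dz":1,"turn":-0.132,"grip":0.5},{"dx":13,"dy":-18,"dz":2,"turn":-0.132,"grip":0.5},{"dx":15,"dy":-17,"dz":1,"turn":-0.132,"grip":0.5},{"dx":17,"dy":-14,"dz":2,"turn":-0.132,"grip":0.5},{"dx":19,"dy":-12,"dz":1,"turn":-0.132,"grip":0.5},{"dx":21,"dy":-10,"dz":2,"turn":-0.132,"grip":0.5}]
```

>>> send_rows(
  series=[
    {"dx": -1,"dy": -22,"dz": 2,"turn": -0.132,"grip": 0.5},
    {"dx": 2,"dy": -22,"dz": 2,"turn": -0.132,"grip": 0.5},
    {"dx": 5,"dy": -22,"dz": 1,"turn": -0.132,"grip": 0.5},
    {"dx": 7,"dy": -21,"dz": 2,"turn": -0.132,"grip": 0.5},
    {"dx": 10,"dy": -20,"dz": 1,"turn": -0.132,"grip": 0.5},
    {"dx": 13,"dy": -18,"dz": 2,"turn": -0.132,"grip": 0.5},
    {"dx": 15,"dy": -17,"dz": 1,"turn": -0.132,"grip": 0.5},
    {"dx": 17,"dy": -14,"dz": 2,"turn": -0.132,"grip": 0.5},
    {"dx": 19,"dy": -12,"dz": 1,"turn": -0.132,"grip": 0.5},
    {"dx": 21,"dy": -10,"dz": 2,"turn": -0.132,"grip": 0.5},
    {"dx": 0,"dy": 0,"dz": 0,"turn": 0,"grip": 0.5},
    {"dx": 0,"dy": 0,"dz": 0,"turn": 0,"grip": 0.5},
    {"dx": 0,"dy": 0,"dz": 0,"turn": 0,"grip": 0.5},
  ],
)

```text
clock: 7.15
tool_pos: [0.3918, 0.3103, 0.089]
eef_rot: [0.705, 0.709, -0.001, 0.0]
contact_force: [0.6, -0.5, -1.5]
opening: 0.719
```

```bash
python3 plan.py 391.5 312 35 0.5 3 0.5; python3 - <<'E'
from h import *
for n in("top","side"):
    p=snapshot(n);cv2.imwrite(f"pics/{n}1.png",p["img"][:,:,::-1])
E
```

```text
t7.15 pos [391.8 310.3  89. ] ang 0.3 tilt 0.1 F [ 0.6 -0.5 -1.5] open 0.719 q [-0.81  0.79  0.08  2.06 -0.2   0.3  -0.55]
[{"dx":1,"dy":0,"dz":18,"turn":-0.001,"grip":0.5},{"dx":0,"dy":0,"dz":18,"turn":-0.001,"grip":0.5},{"dx":1,"dy":0,"dz":18,"turn":-0.001,"grip":0.5}]
```

View pics/side1.png

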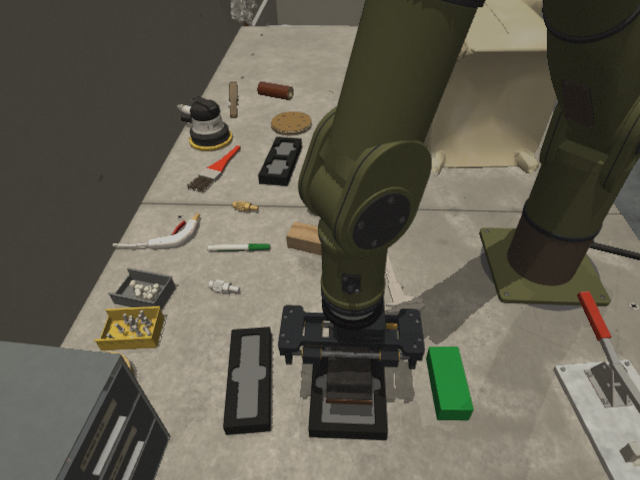

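>>> send_rows(
  series=[
    {"dx": 1,"dy": 0,"dz": 20,"turn": 0,"grip": 0.5},
    {"dx": 0,"dy": 0,"dz": 20,"turn": 0,"grip": 0.5},
    {"dx": 1,"dy": 0,"dz": 14,"turn": 0,"grip": 0.5},
    {"dx": 0,"dy": 0,"dz": 0,"turn": 0,"grip": 0.5},
    {"dx": 0,"dy": 0,"dz": 0,"turn": 0,"grip": 0.5},
  ],
)

```text
clock: 7.75
tool_pos: [0.3918, 0.3136, 0.0358]
eef_rot: [0.705, 0.71, -0.0, 0.0]
contact_force: [0.6, -0.1, -0.9]
opening: 0.724
```

```bash
python3 plan.py 391.5 312 30 0.5 1 0.5
```

```text
t7.75 pos [391.8 313.6  35.8] ang 0.4 tilt 0.0 F [ 0.6 -0.1 -0.9] open 0.724 q [-0.8   0.89  0.05  2.07 -0.21  0.18 -0.55]
[{"dx":-2,"dy":0,"dz":6,"turn":-0.001,"grip":0.5}]
```

>>> send_rows(
  series=[
    {"dx": -1,"dy": 0,"dz": 3,"turn": 0,"grip": 0.5},
    {"dx": -1,"dy": 0,"dz": 3,"turn": 0,"grip": 0.5},
    {"dx": 0,"dy": 0,"dz": 0,"turn": 0,"grip": 0.5},
    {"dx": 0,"dy": 0,"dz": 0,"turn": 0,"grip": 0.85},
    {"dx": 0,"dy": 0,"dz": 0,"turn": 0,"grip": 1},
    {"dx": 0,"dy": 0,"dz": 0,"turn": 0,"grip": 1},
    {"dx": 0,"dy": 0,"dz": 0,"turn": 0,"grip": 1},
    {"dx": 0,"dy": 0,"dz": -30,"turn": 0,"grip": 1},
    {"dx": 0,"dy": 0,"dz": -45,"turn": 0,"grip": 1},
    {"dx": 0,"dy": 0,"dz": -30,"turn": 0,"grip": 1},
    {"dx": 0,"dy": 0,"dz": 0,"turn": 0,"grip": 1},
    {"dx": 0,"dy": 0,"dz": 0,"turn": 0,"grip": 1},
  ],
)

```text
clock: 8.95
tool_pos: [0.3918, 0.3122, 0.1351]
eef_rot: [0.704, 0.71, 0.001, -0.0]
contact_force: [-0.0, -0.4, -0.4]
opening: 1.002
```

```bash
python3 plan.py 478 -39 110 74.6
```

```text
t8.95 pos [391.8 312.2 135.1] ang 0.5 tilt 0.1 F [-0.  -0.4 -0.4] open 1.002 q [-0.84  0.71  0.12  2.04 -0.19  0.4  -0.56]
[{"dx":-39,"dy":9,"dz":3,"turn":-0.144,"grip":1},{"dx":-40,"dy":4,"dz":3,"turn":-0.144,"grip":1},{"dx":-40,"dy":-2,"dz":3,"turn":-0.144,"grip":1},{"dx":-39,"dy":-8,"dz":3,"turn":-0.144,"grip":1},{"dx":-38,"dy":-14,"dz":3,"turn":-0.144,"grip":1},{"dx":-36,"dy":-19,"dz":3,"turn":-0.144,"grip":1},{"dx":-32,"dy":-24,"dz":2,"turn":-0.144,"grip":1},{"dx":-29,"dy":-28,"dz":3,"turn":-0.144,"grip":1},{"dx":-24,"dy":-32,"dz":2,"turn":-0.144,"grip":1}]
```

>>> send_rows(
  series=[
    {"dx": -39,"dy": 9,"dz": 3,"turn": -0.144,"grip": 1},
    {"dx": -40,"dy": 4,"dz": 3,"turn": -0.144,"grip": 1},
    {"dx": -40,"dy": -2,"dz": 3,"turn": -0.144,"grip": 1},
    {"dx": -39,"dy": -8,"dz": 3,"turn": -0.144,"grip": 1},
    {"dx": -38,"dy": -14,"dz": 3,"turn": -0.144,"grip": 1},
    {"dx": -36,"dy": -19,"dz": 3,"turn": -0.144,"grip": 1},
    {"dx": -32,"dy": -24,"dz": 2,"turn": -0.144,"grip": 1},
    {"dx": -29,"dy": -28,"dz": 3,"turn": -0.144,"grip": 1},
    {"dx": -24,"dy": -32,"dz": 2,"turn": -0.144,"grip": 1},
    {"dx": 0,"dy": 0,"dz": 0,"turn": 0,"grip": 1},
    {"dx": 0,"dy": 0,"dz": 0,"turn": 0,"grip": 1},
    {"dx": 0,"dy": 0,"dz": 0,"turn": 0,"grip": 1},
  ],
)

```text
clock: 10.15
tool_pos: [0.4767, -0.0376, 0.109]
eef_rot: [0.132, 0.991, 0.001, -0.001]
contact_force: [0.1, -0.5, -0.4]
opening: 1.001
```

```bash
python3 plan.py 479 -40 50 74.7;python3 - <<'E'
from h import *
p=snapshot("top");cv2.imwrite("pics/top2.png",p["img"][:,:,::-1])
print(comp(p,(110,210,210,286),.036,.06)); print(comp(p,(110,210,210,286),.0235,.034))
p=snapshot("side");cv2.imwrite("pics/side2.png",p["img"][:,:,::-1])
print(comp(p,(300,320,400,440),.042,.06))
E
```

```text
t10.15 pos [476.7 -37.6 109. ] ang 74.8 tilt 0.1 F [ 0.1 -0.5 -0.4] open 1.001 q [ 0.16  0.74 -0.29  2.11  0.56  0.37  0.72]
[{"dx":-1,"dy":-1,"dz":29,"turn":0.001,"grip":1},{"dx":-2,"dy":-1,"dz":30,"turn":0.001,"grip":1}]
[(np.int32(1528), array([391.2, 298.1]), array([101.9,  61.6]), -88.7, 0.0482, array([390.9, 296.2]))]
[(np.int32(1695), array([391.6, 296.8]), array([164.1, 118. ]), -89.6, 0.0278, array([391.3, 297. ])), (np.int32(87), array([390.5, 356.7]), array([62.6,  8.6]), 1.8, 0.0274, array([390.1, 356.8])), (np.int32(175), array([392. , 243.7]), array([64.3, 13. ]), 0.4, 0.0287, array([392.5, 243.4]))]
[(np.int32(2337), array([391.6, 297.5]), array([99.3, 64. ]), -89.3, 0.0477, array([391.5, 301.8]))]
```

View pics/top2.png

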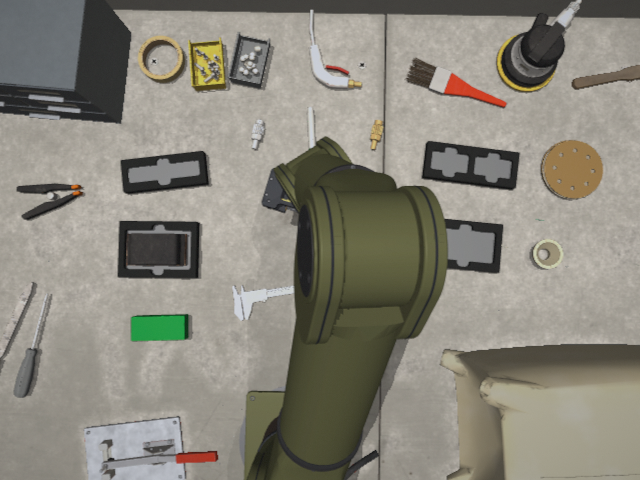

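The sanding block sits in its recess: it shows at (159,249) and its top is at 48 mm. Next I descend on the packing block.

>>> send_rows(
  series=[
    {"dx": -1,"dy": -1,"dz": 29,"turn": 0,"grip": 1},
    {"dx": -2,"dy": -1,"dz": 30,"turn": 0,"grip": 1},
    {"dx": 0,"dy": 0,"dz": 20,"turn": 0,"grip": 1},
    {"dx": 0,"dy": 0,"dz": 0,"turn": 0,"grip": 1},
    {"dx": 0,"dy": 0,"dz": 0,"turn": 0,"grip": 1},
  ],
)

```text
clock: 10.75
tool_pos: [0.4796, -0.0407, 0.0309]
eef_rot: [0.132, 0.991, 0.0, -0.0]
contact_force: [-1.0, 0.0, 0.3]
opening: 1.0
```

```bash
python3 plan.py 479 -40 14 74.7
```

```text
t10.75 pos [479.6 -40.7  30.9] ang 74.8 tilt 0.0 F [-1.   0.   0.3] open 1.000 q [ 0.06  0.89 -0.12  2.13  0.66  0.16  0.64]
[{"dx":1,"dy":1,"dz":17,"turn":0.003,"grip":1}]
```

>>> send_rows(
  series=[
    {"dx": 0,"dy": 1,"dz": 8,"turn": 0,"grip": 1},
    {"dx": 0,"dy": 0,"dz": 8,"turn": 0,"grip": 1},
    {"dx": 0,"dy": 0,"dz": 0,"turn": 0,"grip": 0.4},
    {"dx": 0,"dy": 0,"dz": 0,"turn": 0,"grip": 0.4},
    {"dx": 0,"dy": 0,"dz": 0,"turn": 0,"grip": 0.4},
    {"dx": 0,"dy": 0,"dz": 0,"turn": 0,"grip": 0.4},
    {"dx": 0,"dy": 0,"dz": 0,"turn": 0,"grip": 0.4},
    {"dx": 0,"dy": 0,"dz": 0,"turn": 0,"grip": 0.4},
  ],
)

```text
clock: 11.55
tool_pos: [0.4801, -0.0412, 0.0149]
eef_rot: [0.133, 0.991, -0.0, 0.0]
contact_force: [0.3, -0.8, 1.9]
opening: 0.563
```

```bash
python3 plan.py 479 -40 114 74.7
```

```text
t11.55 pos [480.1 -41.2  14.9] ang 74.7 tilt 0.0 F [ 0.3 -0.8  1.9] open 0.563 q [ 0.04  0.93 -0.09  2.13  0.67  0.11  0.63]
[{"dx":0,"dy":0,"dz":-33,"turn":-0.0,"grip":1},{"dx":1,"dy":0,"dz":-33,"turn":-0.0,"grip":1},{"dx":0,"dy":1,"dz":-33,"turn":-0.0,"grip":1}]
```

>>> send_rows(
  series=[
    {"dx": 0,"dy": 0,"dz": -25,"turn": 0,"grip": 0.4},
    {"dx": 0,"dy": 0,"dz": -45,"turn": 0,"grip": 0.4},
    {"dx": 0,"dy": 0,"dz": -45,"turn": 0,"grip": 0.4},
    {"dx": 0,"dy": 0,"dz": 0,"turn": 0,"grip": 0.4},
    {"dx": 0,"dy": 0,"dz": 0,"turn": 0,"grip": 0.4},
  ],
)

```text
clock: 12.05
tool_pos: [0.4803, -0.0414, 0.1302]
eef_rot: [0.133, 0.991, 0.0, 0.001]
contact_force: [0.8, 0.5, -1.8]
opening: 0.57
```

```bash
python3 plan.py 414 -348.8 120 -4.5 11 0.4
```

```text
t12.05 pos [480.3 -41.4 130.2] ang 74.7 tilt 0.1 F [ 0.8  0.5 -1.8] open 0.570 q [ 0.21  0.71 -0.35  2.08  0.56  0.44  0.73]
[{"dx":-2,"dy":-29,"dz":1,"turn":0.126,"grip":0.4},{"dx":-5,"dy":-28,"dz":1,"turn":0.126,"grip":0.4},{"dx":-9,"dy":-27,"dz":1,"turn":0.126,"grip":0.4},{"dx":-12,"dy":-26,"dz":1,"turn":0.126,"grip":0.4},{"dx":-15,"dy":-24,"dz":1,"turn":0.126,"grip":0.4},{"dx":-18,"dy":-22,"dz":1,"turn":0.126,"grip":0.4},{"dx":-21,"dy":-20,"dz":1,"turn":0.126,"grip":0.4},{"dx":-23,"dy":-17,"dz":1,"turn":0.126,"grip":0.4},{"dx":-25,"dy":-14,"dz":1,"turn":0.126,"grip":0.4},{"dx":-26,"dy":-11,"dz":1,"turn":0.126,"grip":0.4},{"dx":-28,"dy":-7,"dz":0,"turn":0.126,"grip":0.4}]
```

>>> send_rows(
  series=[
    {"dx": -2,"dy": -29,"dz": 1,"turn": 0.126,"grip": 0.4},
    {"dx": -5,"dy": -28,"dz": 1,"turn": 0.126,"grip": 0.4},
    {"dx": -9,"dy": -27,"dz": 1,"turn": 0.126,"grip": 0.4},
    {"dx": -12,"dy": -26,"dz": 1,"turn": 0.126,"grip": 0.4},
    {"dx": -15,"dy": -24,"dz": 1,"turn": 0.126,"grip": 0.4},
    {"dx": -18,"dy": -22,"dz": 1,"turn": 0.126,"grip": 0.4},
    {"dx": -21,"dy": -20,"dz": 1,"turn": 0.126,"grip": 0.4},
    {"dx": -23,"dy": -17,"dz": 1,"turn": 0.126,"grip": 0.4},
    {"dx": -25,"dy": -14,"dz": 1,"turn": 0.126,"grip": 0.4},
    {"dx": -26,"dy": -11,"dz": 1,"turn": 0.126,"grip": 0.4},
    {"dx": -28,"dy": -7,"dz": 0,"turn": 0.126,"grip": 0.4},
    {"dx": 0,"dy": 0,"dz": 0,"turn": 0,"grip": 0.4},
    {"dx": 0,"dy": 0,"dz": 0,"turn": 0,"grip": 0.4},
    {"dx": 0,"dy": 0,"dz": 0,"turn": 0,"grip": 0.4},
  ],
)

```text
clock: 13.45
tool_pos: [0.414, -0.347, 0.1185]
eef_rot: [0.735, 0.679, -0.0, -0.001]
contact_force: [-0.3, 0.8, -1.5]
opening: 0.572
```

```bash
python3 plan.py 414 -348.8 40 -4.5 - 0.4;python3 - <<'E'
from h import *
p=snapshot("side");cv2.imwrite("pics/side3.png",p["img"][:,:,::-1])
E
```

```text
t13.45 pos [ 414.  -347.   118.5] ang -4.5 tilt 0.2 F [-0.3  0.8 -1.5] open 0.572 q [ 0.68  0.76 -0.11  1.93  0.17  0.47  0.37]
[{"dx":-1,"dy":0,"dz":39,"turn":-0.0,"grip":0.4},{"dx":-1,"dy":0,"dz":39,"turn":-0.0,"grip":0.4}]
```

View pics/side3.png

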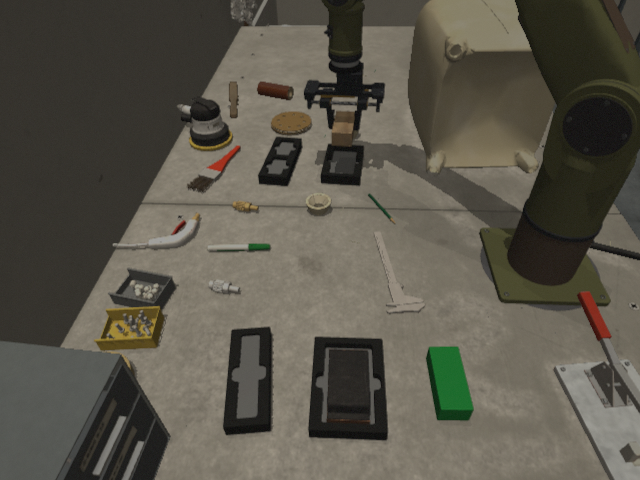

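The wooden block hangs over its insert at (343,130). The sanding block is in its recess at (350,385) and the plug is untouched at (318,204). Now I lower the block.

>>> send_rows(
  series=[
    {"dx": -1,"dy": 0,"dz": 39,"turn": 0,"grip": 0.4},
    {"dx": 0,"dy": 0,"dz": 39,"turn": 0,"grip": 0.4},
    {"dx": 0,"dy": 0,"dz": 6,"turn": 0,"grip": 0.4},
    {"dx": 0,"dy": 0,"dz": 0,"turn": 0,"grip": 0.4},
    {"dx": 0,"dy": 0,"dz": 0,"turn": 0,"grip": 0.4},
  ],
)

```text
clock: 14.0
tool_pos: [0.415, -0.3498, 0.0369]
eef_rot: [0.735, 0.678, 0.0, 0.001]
contact_force: [0.3, 0.1, -2.0]
opening: 0.569
```

```bash
python3 plan.py 414 -348.8 30 -4.5 - 0.4
```

```text
t14.00 pos [ 415.  -349.8   36.9] ang -4.6 tilt 0.1 F [ 0.3  0.1 -2. ] open 0.569 q [ 0.66  0.91 -0.07  1.95  0.19  0.29  0.35]
[{"dx":1,"dy":-1,"dz":7,"turn":-0.003,"grip":0.4}]
```

>>> send_rows(
  series=[
    {"dx": 1,"dy": -1,"dz": 4,"turn": 0,"grip": 0.4},
    {"dx": 0,"dy": 0,"dz": 3,"turn": 0,"grip": 0.4},
    {"dx": 0,"dy": 0,"dz": 0,"turn": 0,"grip": 0.4},
    {"dx": 0,"dy": 0,"dz": 0,"turn": 0,"grip": 0.7},
    {"dx": 0,"dy": 0,"dz": 0,"turn": 0,"grip": 0.9},
    {"dx": 0,"dy": 0,"dz": 0,"turn": 0,"grip": 0.9},
    {"dx": 0,"dy": 0,"dz": 0,"turn": 0,"grip": 0.9},
    {"dx": 0,"dy": 0,"dz": -30,"turn": 0,"grip": 0.9},
    {"dx": 0,"dy": 0,"dz": -40,"turn": 0,"grip": 0.9},
    {"dx": 0,"dy": 0,"dz": -30,"turn": 0,"grip": 0.9},
    {"dx": 0,"dy": 0,"dz": 0,"turn": 0,"grip": 0.9},
    {"dx": 0,"dy": 0,"dz": 0,"turn": 0,"grip": 0.7},
  ],
)

```text
clock: 15.2
tool_pos: [0.4133, -0.3489, 0.1291]
eef_rot: [0.736, 0.677, 0.0, 0.001]
contact_force: [-0.5, 0.5, -0.7]
opening: 0.83
```

```bash
python3 plan.py 649 -154 100 80 12 0.7
```

```text
t15.20 pos [ 413.3 -348.9  129.1] ang -4.7 tilt 0.1 F [-0.5  0.5 -0.7] open 0.830 q [ 0.69  0.74 -0.12  1.92  0.17  0.49  0.37]
[{"dx":18,"dy":18,"dz":2,"turn":-0.123,"grip":0.7},{"dx":15,"dy":20,"dz":2,"turn":-0.123,"grip":0.7},{"dx":13,"dy":22,"dz":3,"turn":-0.123,"grip":0.7},{"dx":10,"dy":23,"dz":2,"turn":-0.123,"grip":0.7},{"dx":7,"dy":25,"dz":3,"turn":-0.123,"grip":0.7},{"dx":4,"dy":25,"dz":2,"turn":-0.123,"grip":0.7},{"dx":1,"dy":26,"dz":3,"turn":-0.123,"grip":0.7},{"dx":-2,"dy":25,"dz":2,"turn":-0.123,"grip":0.7},{"dx":-6,"dy":25,"dz":3,"turn":-0.123,"grip":0.7},{"dx":-8,"dy":24,"dz":2,"turn":-0.123,"grip":0.7},{"dx":-11,"dy":23,"dz":3,"turn":-0.123,"grip":0.7},{"dx":-15,"dy":21,"dz":2,"turn":-0.123,"grip":0.7}]
```

>>> send_rows(
  series=[
    {"dx": 18,"dy": 18,"dz": 2,"turn": -0.123,"grip": 0.7},
    {"dx": 15,"dy": 20,"dz": 2,"turn": -0.123,"grip": 0.7},
    {"dx": 13,"dy": 22,"dz": 3,"turn": -0.123,"grip": 0.7},
    {"dx": 10,"dy": 23,"dz": 2,"turn": -0.123,"grip": 0.7},
    {"dx": 7,"dy": 25,"dz": 3,"turn": -0.123,"grip": 0.7},
    {"dx": 4,"dy": 25,"dz": 2,"turn": -0.123,"grip": 0.7},
    {"dx": 1,"dy": 26,"dz": 3,"turn": -0.123,"grip": 0.7},
    {"dx": -2,"dy": 25,"dz": 2,"turn": -0.123,"grip": 0.7},
    {"dx": -6,"dy": 25,"dz": 3,"turn": -0.123,"grip": 0.7},
    {"dx": -8,"dy": 24,"dz": 2,"turn": -0.123,"grip": 0.7},
    {"dx": -11,"dy": 23,"dz": 3,"turn": -0.123,"grip": 0.7},
    {"dx": -15,"dy": 21,"dz": 2,"turn": -0.123,"grip": 0.7},
    {"dx": 0,"dy": 0,"dz": 0,"turn": 0,"grip": 0.7},
    {"dx": 0,"dy": 0,"dz": 0,"turn": 0,"grip": 0.7},
    {"dx": 0,"dy": 0,"dz": 0,"turn": 0,"grip": 0.7},
  ],
)

```text
clock: 16.7
tool_pos: [0.6474, -0.1556, 0.0985]
eef_rot: [0.089, 0.996, -0.001, -0.001]
contact_force: [-0.3, -0.2, 0.6]
opening: 0.7
```

```bash
python3 plan.py 649 -154.5 30 80 3 0.7;python3 - <<'E'
from h import *
p=snapshot("top");cv2.imwrite("pics/top4.png",p["img"][:,:,::-1])
print(comp(p,(418,210,512,280),.037,.06));print(comp(p,(418,210,512,280),.0235,.034))
p=snapshot("side");print(comp(p,(310,130,380,200),.042,.06))
print(comp(p,(228,195,264,216),.004,.03))
E
```

```text
t16.70 pos [ 647.4 -155.6   98.5] ang 79.7 tilt 0.2 F [-0.3 -0.2  0.6] open 0.700 q [ 0.41  0.95 -0.48  1.52  0.55  0.8   1.11]
[{"dx":0,"dy":0,"dz":23,"turn":-0.002,"grip":0.7},{"dx":-1,"dy":1,"dz":23,"turn":-0.002,"grip":0.7},{"dx":0,"dy":0,"dz":22,"turn":-0.002,"grip":0.7}]
[]
[]
[(np.int32(501), array([ 413.6, -338.9]), array([115.3,  50.3]), 85.4, 0.0509, array([ 413.5, -331.7]))]
[(np.int32(190), array([ 644.1, -154.3]), array([62.6, 21.6]), -2.9, 0.0172, array([ 645.7, -152.1]))]
```

View pics/top4.png

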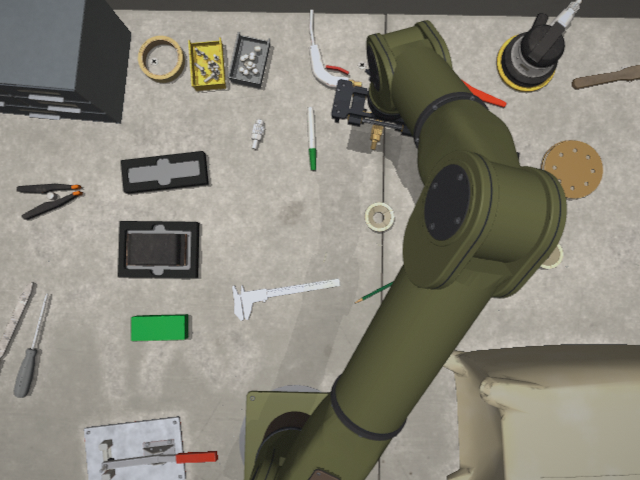

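>>> send_rows(
  series=[
    {"dx": 0,"dy": 0,"dz": 23,"turn": 0,"grip": 0.7},
    {"dx": -1,"dy": 1,"dz": 23,"turn": 0,"grip": 0.7},
    {"dx": 0,"dy": 0,"dz": 22,"turn": 0,"grip": 0.7},
    {"dx": 0,"dy": 0,"dz": 0,"turn": 0,"grip": 0.7},
    {"dx": 0,"dy": 0,"dz": 0,"turn": 0,"grip": 0.7},
  ],
)

```text
clock: 17.3
tool_pos: [0.6499, -0.1539, 0.032]
eef_rot: [0.089, 0.996, -0.0, -0.0]
contact_force: [-0.8, -0.2, 0.6]
opening: 0.696
```

```bash
python3 plan.py 649 -154.5 6 80 - 0.7
```

```text
t17.30 pos [ 649.9 -153.9   32. ] ang 79.8 tilt 0.0 F [-0.8 -0.2  0.6] open 0.696 q [ 0.38  1.04 -0.43  1.54  0.6   0.7   1.07]
[{"dx":1,"dy":-1,"dz":26,"turn":-0.003,"grip":0.7}]
```

>>> send_rows(
  series=[
    {"dx": 0,"dy": 0,"dz": 13,"turn": 0,"grip": 0.7},
    {"dx": 0,"dy": 0,"dz": 12,"turn": 0,"grip": 0.7},
    {"dx": 0,"dy": 0,"dz": 0,"turn": 0,"grip": 0.15},
    {"dx": 0,"dy": 0,"dz": 0,"turn": 0,"grip": 0.15},
    {"dx": 0,"dy": 0,"dz": 0,"turn": 0,"grip": 0.15},
    {"dx": 0,"dy": 0,"dz": 0,"turn": 0,"grip": 0.15},
    {"dx": 0,"dy": 0,"dz": 0,"turn": 0,"grip": 0.15},
    {"dx": 0,"dy": 0,"dz": 0,"turn": 0,"grip": 0.15},
    {"dx": 0,"dy": 0,"dz": 0,"turn": 0,"grip": 0.15},
  ],
  force=25,
)

```text
clock: 18.2
tool_pos: [0.6505, -0.1536, 0.0071]
eef_rot: [0.088, 0.996, -0.0, 0.0]
contact_force: [1.0, -0.5, 2.4]
opening: 0.257
```

```bash
python3 plan.py 649 -154.5 100 80 - 0.7
```

```text
t18.20 pos [ 650.5 -153.6    7.1] ang 79.9 tilt 0.0 F [ 1.  -0.5  2.4] open 0.257 q [ 0.37  1.08 -0.41  1.54  0.61  0.66  1.05]
[{"dx":0,"dy":0,"dz":-31,"turn":-0.001,"grip":0.7},{"dx":1,"dy":-1,"dz":-31,"turn":-0.001,"grip":0.7},{"dx":0,"dy":0,"dz":-31,"turn":-0.001,"grip":0.7}]
```

>>> send_rows(
  series=[
    {"dx": 0,"dy": 0,"dz": -25,"turn": 0,"grip": 0.15},
    {"dx": 0,"dy": 0,"dz": -45,"turn": 0,"grip": 0.15},
    {"dx": 0,"dy": 0,"dz": -30,"turn": 0,"grip": 0.15},
    {"dx": 0,"dy": 0,"dz": 0,"turn": 0,"grip": 0.15},
    {"dx": 0,"dy": 0,"dz": 0,"turn": 0,"grip": 0.15},
  ],
)

```text
clock: 18.7
tool_pos: [0.6502, -0.1535, 0.1069]
eef_rot: [0.088, 0.996, -0.0, 0.0]
contact_force: [0.2, -1.0, -0.9]
opening: 0.263
```

```bash
python3 plan.py 577 -403.6 95 -6.4 12 0.15
```

```text
t18.70 pos [ 650.2 -153.5  106.9] ang 79.9 tilt 0.0 F [ 0.2 -1.  -0.9] open 0.263 q [ 0.41  0.94 -0.48  1.52  0.54  0.82  1.11]
[{"dx":2,"dy":-22,"dz":1,"turn":0.125,"grip":0.15},{"dx":0,"dy":-22,"dz":1,"turn":0.125,"grip":0.15},{"dx":-3,"dy":-21,"dz":1,"turn":0.125,"grip":0.15},{"dx":-6,"dy":-21,"dz":1,"turn":0.125,"grip":0.15},{"dx":-8,"dy":-20,"dz":1,"turn":0.125,"grip":0.15},{"dx":-11,"dy":-19,"dz":1,"turn":0.125,"grip":0.15},{"dx":-13,"dy":-17,"dz":1,"turn":0.125,"grip":0.15},{"dx":-15,"dy":-16,"dz":1,"turn":0.125,"grip":0.15},{"dx":-17,"dy":-14,"dz":1,"turn":0.125,"grip":0.15},{"dx":-18,"dy":-11,"dz":1,"turn":0.125,"grip":0.15},{"dx":-20,"dy":-9,"dz":1,"turn":0.125,"grip":0.15},{"dx":-21,"dy":-7,"dz":1,"turn":0.125,"grip":0.15}]
```

>>> send_rows(
  series=[
    {"dx": 2,"dy": -22,"dz": 1,"turn": 0.125,"grip": 0.15},
    {"dx": 0,"dy": -22,"dz": 1,"turn": 0.125,"grip": 0.15},
    {"dx": -3,"dy": -21,"dz": 1,"turn": 0.125,"grip": 0.15},
    {"dx": -6,"dy": -21,"dz": 1,"turn": 0.125,"grip": 0.15},
    {"dx": -8,"dy": -20,"dz": 1,"turn": 0.125,"grip": 0.15},
    {"dx": -11,"dy": -19,"dz": 1,"turn": 0.125,"grip": 0.15},
    {"dx": -13,"dy": -17,"dz": 1,"turn": 0.125,"grip": 0.15},
    {"dx": -15,"dy": -16,"dz": 1,"turn": 0.125,"grip": 0.15},
    {"dx": -17,"dy": -14,"dz": 1,"turn": 0.125,"grip": 0.15},
    {"dx": -18,"dy": -11,"dz": 1,"turn": 0.125,"grip": 0.15},
    {"dx": -20,"dy": -9,"dz": 1,"turn": 0.125,"grip": 0.15},
    {"dx": -21,"dy": -7,"dz": 1,"turn": 0.125,"grip": 0.15},
    {"dx": 0,"dy": 0,"dz": 0,"turn": 0,"grip": 0.15},
    {"dx": 0,"dy": 0,"dz": 0,"turn": 0,"grip": 0.15},
    {"dx": 0,"dy": 0,"dz": 0,"turn": 0,"grip": 0.15},
  ],
)

```text
clock: 20.2
tool_pos: [0.5773, -0.4013, 0.0938]
eef_rot: [0.742, 0.67, 0.001, -0.001]
contact_force: [0.3, 0.8, -1.3]
opening: 0.257
```

```bash
python3 plan.py 577 -403.6 40 -6.4 2 0.15;python3 - <<'E'
from h import *
p=snapshot("side");i=p["img"][80:240,180:420];cv2.imwrite("pics/side5.png",cv2.resize(i,None,fx=3,fy=3)[:,:,::-1])
E
```

```text
t20.20 pos [ 577.3 -401.3   93.8] ang -5.8 tilt 0.2 F [ 0.3  0.8 -1.3] open 0.257 q [ 0.61  0.97 -0.14  1.41  0.16  0.78  0.32]
[{"dx":-1,"dy":0,"dz":27,"turn":0.005,"grip":0.15},{"dx":-1,"dy":0,"dz":27,"turn":0.005,"grip":0.15}]
```

View pics/side5.png

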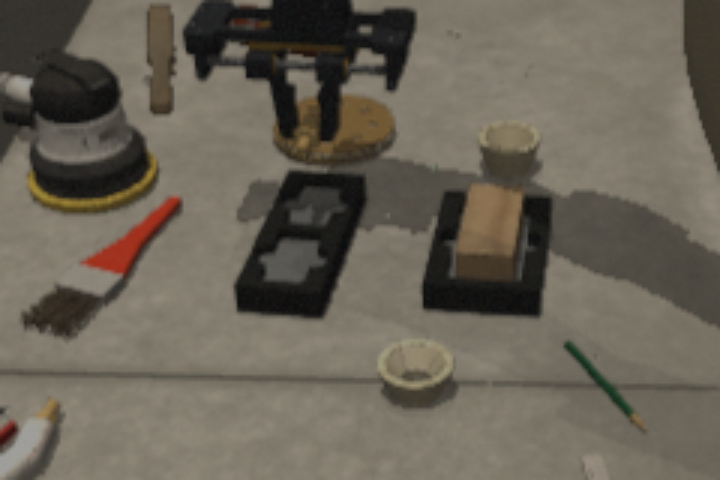

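The packing block sits in its insert, at (490,230) in this crop. The brass coupler is between the fingers at (305,125), beyond and above the twin insert. Now I lower it.

>>> send_rows(
  series=[
    {"dx": -1,"dy": 0,"dz": 27,"turn": 0.005,"grip": 0.15},
    {"dx": -1,"dy": 0,"dz": 27,"turn": 0.005,"grip": 0.15},
    {"dx": 0,"dy": 0,"dz": 5,"turn": 0,"grip": 0.15},
    {"dx": 0,"dy": 0,"dz": 0,"turn": 0,"grip": 0.15},
    {"dx": 0,"dy": 0,"dz": 0,"turn": 0,"grip": 0.15},
  ],
)

```text
clock: 20.75
tool_pos: [0.5776, -0.4058, 0.0369]
eef_rot: [0.747, 0.665, 0.001, 0.001]
contact_force: [-0.5, -0.0, -0.6]
opening: 0.258
```

```bash
python3 plan.py 577 -403.6 30 -6.4 - 0.15
```

```text
t20.75 pos [ 577.6 -405.8   36.9] ang -6.6 tilt 0.1 F [-0.5 -0.  -0.6] open 0.258 q [ 0.61  1.04 -0.12  1.41  0.16  0.69  0.3 ]
[{"dx":2,"dy":-1,"dz":7,"turn":-0.003,"grip":0.15}]
```

>>> send_rows(
  series=[
    {"dx": 1,"dy": 0,"dz": 4,"turn": 0,"grip": 0.15},
    {"dx": 1,"dy": 0,"dz": 3,"turn": 0,"grip": 0.15},
    {"dx": 0,"dy": 0,"dz": 0,"turn": 0,"grip": 0.15},
    {"dx": 0,"dy": 0,"dz": 0,"turn": 0,"grip": 0.4},
    {"dx": 0,"dy": 0,"dz": 0,"turn": 0,"grip": 0.6},
    {"dx": 0,"dy": 0,"dz": 0,"turn": 0,"grip": 0.6},
    {"dx": 0,"dy": 0,"dz": 0,"turn": 0,"grip": 0.6},
    {"dx": 0,"dy": 0,"dz": -25,"turn": 0,"grip": 0.6},
    {"dx": 0,"dy": 0,"dz": -40,"turn": 0,"grip": 0.6},
    {"dx": 0,"dy": 0,"dz": -15,"turn": 0,"grip": 0.6},
    {"dx": 0,"dy": 0,"dz": 0,"turn": 0,"grip": 0.6},
    {"dx": 0,"dy": 0,"dz": 0,"turn": 0,"grip": 0.6},
  ],
)

```text
clock: 21.95
tool_pos: [0.5761, -0.4036, 0.1079]
eef_rot: [0.747, 0.665, -0.0, -0.001]
contact_force: [-0.7, 0.5, 0.3]
opening: 0.603
```

```bash
python3 plan.py 645 97 100 79.4 14 0.7
```

```text
t21.95 pos [ 576.1 -403.6  107.9] ang -6.6 tilt 0.1 F [-0.7  0.5  0.3] open 0.603 q [ 0.61  0.95 -0.13  1.4   0.15  0.81  0.31]
[{"dx":36,"dy":1,"dz":1,"turn":-0.107,"grip":0.7},{"dx":36,"dy":5,"dz":1,"turn":-0.107,"grip":0.7},{"dx":35,"dy":8,"dz":0,"turn":-0.107,"grip":0.7},{"dx":34,"dy":12,"dz":1,"turn":-0.107,"grip":0.7},{"dx":33,"dy":16,"dz":0,"turn":-0.107,"grip":0.7},{"dx":31,"dy":19,"dz":1,"turn":-0.107,"grip":0.7},{"dx":28,"dy":22,"dz":0,"turn":-0.107,"grip":0.7},{"dx":26,"dy":25,"dz":1,"turn":-0.107,"grip":0.7},{"dx":23,"dy":28,"dz":0,"turn":-0.107,"grip":0.7},{"dx":20,"dy":30,"dz":1,"turn":-0.107,"grip":0.7},{"dx":17,"dy":32,"dz":0,"turn":-0.107,"grip":0.7},{"dx":13,"dy":33,"dz":1,"turn":-0.107,"grip":0.7},{"dx":9,"dy":35,"dz":0,"turn":-0.107,"grip":0.7},{"dx":6,"dy":36,"dz":1,"turn":-0.107,"grip":0.7}]
```

>>> send_rows(
  series=[
    {"dx": 36,"dy": 1,"dz": 1,"turn": -0.107,"grip": 0.7},
    {"dx": 36,"dy": 5,"dz": 1,"turn": -0.107,"grip": 0.7},
    {"dx": 35,"dy": 8,"dz": 0,"turn": -0.107,"grip": 0.7},
    {"dx": 34,"dy": 12,"dz": 1,"turn": -0.107,"grip": 0.7},
    {"dx": 33,"dy": 16,"dz": 0,"turn": -0.107,"grip": 0.7},
    {"dx": 31,"dy": 19,"dz": 1,"turn": -0.107,"grip": 0.7},
    {"dx": 28,"dy": 22,"dz": 0,"turn": -0.107,"grip": 0.7},
    {"dx": 26,"dy": 25,"dz": 1,"turn": -0.107,"grip": 0.7},
    {"dx": 23,"dy": 28,"dz": 0,"turn": -0.107,"grip": 0.7},
    {"dx": 20,"dy": 30,"dz": 1,"turn": -0.107,"grip": 0.7},
    {"dx": 17,"dy": 32,"dz": 0,"turn": -0.107,"grip": 0.7},
    {"dx": 13,"dy": 33,"dz": 1,"turn": -0.107,"grip": 0.7},
    {"dx": 9,"dy": 35,"dz": 0,"turn": -0.107,"grip": 0.7},
    {"dx": 6,"dy": 36,"dz": 1,"turn": -0.107,"grip": 0.7},
    {"dx": 0,"dy": 0,"dz": 0,"turn": 0,"grip": 0.7},
    {"dx": 0,"dy": 0,"dz": 0,"turn": 0,"grip": 0.7},
    {"dx": 0,"dy": 0,"dz": 0,"turn": 0,"grip": 0.7},
  ],
)

```text
clock: 23.65
tool_pos: [0.6449, 0.0948, 0.0992]
eef_rot: [0.095, 0.995, -0.001, -0.001]
contact_force: [-0.0, -1.2, 0.7]
opening: 0.698
```

```bash
python3 plan.py 645 97 30 79.4 3 0.7;python3 - <<'E'
from h import *
p=snapshot("top");i=p["img"][80:290,230:530];cv2.imwrite("pics/top6.png",cv2.resize(i,None,fx=2.6,fy=2.6)[:,:,::-1])
print(comp(p,(414,134,526,196),.032,.06));print(comp(p,(414,134,526,196),.0235,.0315))
E
```

```text
t23.65 pos [644.9  94.8  99.2] ang 79.1 tilt 0.2 F [-0.  -1.2  0.7] open 0.698 q [ 0.01  0.93 -0.43  1.57  0.51  0.76  0.73]
[{"dx":0,"dy":1,"dz":23,"turn":-0.002,"grip":0.7},{"dx":0,"dy":1,"dz":23,"turn":-0.002,"grip":0.7},{"dx":0,"dy":0,"dz":23,"turn":-0.002,"grip":0.7}]
[(np.int32(237), array([ 576.8, -394.4]), array([63.5, 21.6]), 80.9, 0.0375, array([ 575.4, -398.5]))]
[(np.int32(1606), array([ 582.5, -352.4]), array([193.5,  77.2]), 83.7, 0.0275, array([ 582.2, -352.2]))]
```

View pics/top6.png

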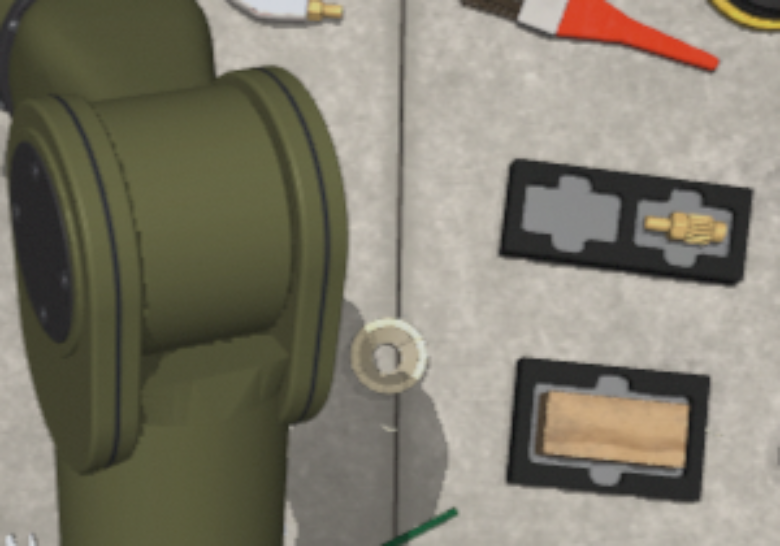

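Brass is in the right recess of the twin insert, at (685,225) in the crop and 3 mm off centre. The packing block is in its insert at (615,430), and the plug is in place. Next is the steel coupler.

>>> send_rows(
  series=[
    {"dx": 0,"dy": 0,"dz": 31,"turn": 0,"grip": 0.7},
    {"dx": 0,"dy": 0,"dz": 31,"turn": 0,"grip": 0.7},
    {"dx": 0,"dy": 0,"dz": 10,"turn": 0,"grip": 0.7},
    {"dx": 0,"dy": 0,"dz": 0,"turn": 0,"grip": 0.7},
    {"dx": 0,"dy": 0,"dz": 0,"turn": 0,"grip": 0.7},
  ],
)

```text
clock: 24.2
tool_pos: [0.6464, 0.0966, 0.0296]
eef_rot: [0.095, 0.996, 0.0, 0.001]
contact_force: [0.0, 0.6, 0.5]
opening: 0.7
```

```bash
python3 plan.py 645 97 6.5 79.4 - 0.7
```

```text
t24.20 pos [646.4  96.6  29.6] ang 79.1 tilt 0.1 F [0.  0.6 0.5] open 0.700 q [-0.02  1.02 -0.38  1.59  0.56  0.64  0.69]
[{"dx":1,"dy":0,"dz":23,"turn":-0.005,"grip":0.7}]
```

>>> send_rows(
  series=[
    {"dx": 1,"dy": 0,"dz": 12,"turn": -0.005,"grip": 0.7},
    {"dx": 0,"dy": 0,"dz": 11,"turn": 0,"grip": 0.7},
    {"dx": 0,"dy": 0,"dz": 0,"turn": 0,"grip": 0.15},
    {"dx": 0,"dy": 0,"dz": 0,"turn": 0,"grip": 0.15},
    {"dx": 0,"dy": 0,"dz": 0,"turn": 0,"grip": 0.15},
    {"dx": 0,"dy": 0,"dz": 0,"turn": 0,"grip": 0.15},
    {"dx": 0,"dy": 0,"dz": 0,"turn": 0,"grip": 0.15},
    {"dx": 0,"dy": 0,"dz": 0,"turn": 0,"grip": 0.15},
    {"dx": 0,"dy": 0,"dz": 0,"turn": 0,"grip": 0.15},
  ],
)

```text
clock: 25.1
tool_pos: [0.6449, 0.097, 0.006]
eef_rot: [0.092, 0.996, -0.0, 0.0]
contact_force: [-0.3, -0.1, 2.5]
opening: 0.258
```

```bash
python3 plan.py 645 97 100 79.4 - 0.15
```

```text
t25.10 pos [644.9  97.    6. ] ang 79.5 tilt 0.0 F [-0.3 -0.1  2.5] open 0.258 q [-0.03  1.06 -0.37  1.59  0.58  0.6   0.68]
[{"dx":0,"dy":0,"dz":-31,"turn":0.0,"grip":0.15},{"dx":0,"dy":0,"dz":-31,"turn":0.0,"grip":0.15},{"dx":0,"dy":0,"dz":-32,"turn":0.0,"grip":0.15}]
```

>>> send_rows(
  series=[
    {"dx": 0,"dy": 0,"dz": -25,"turn": 0,"grip": 0.15},
    {"dx": 0,"dy": 0,"dz": -45,"turn": 0,"grip": 0.15},
    {"dx": 0,"dy": 0,"dz": -30,"turn": 0,"grip": 0.15},
    {"dx": 0,"dy": 0,"dz": 0,"turn": 0,"grip": 0.15},
    {"dx": 0,"dy": 0,"dz": 0,"turn": 0,"grip": 0.15},
  ],
)

```text
clock: 25.6
tool_pos: [0.6448, 0.097, 0.1059]
eef_rot: [0.092, 0.996, 0.0, 0.0]
contact_force: [0.2, -0.6, -1.1]
opening: 0.258
```

```bash
python3 plan.py 587.1 -313 95 -6.4 12 0.15
```

```text
t25.60 pos [644.8  97.  105.9] ang 79.5 tilt 0.0 F [ 0.2 -0.6 -1.1] open 0.258 q [ 0.01  0.92 -0.44  1.57  0.51  0.77  0.74]
[{"dx":-2,"dy":-34,"dz":1,"turn":0.125,"grip":0.15},{"dx":-6,"dy":-34,"dz":1,"turn":0.125,"grip":0.15},{"dx":-10,"dy":-33,"dz":1,"turn":0.125,"grip":0.15},{"dx":-14,"dy":-32,"dz":1,"turn":0.125,"grip":0.15},{"dx":-18,"dy":-30,"dz":1,"turn":0.125,"grip":0.15},{"dx":-21,"dy":-27,"dz":1,"turn":0.125,"grip":0.15},{"dx":-25,"dy":-24,"dz":1,"turn":0.125,"grip":0.15},{"dx":-27,"dy":-21,"dz":1,"turn":0.125,"grip":0.15},{"dx":-30,"dy":-17,"dz":1,"turn":0.125,"grip":0.15},{"dx":-32,"dy":-14,"dz":1,"turn":0.125,"grip":0.15},{"dx":-33,"dy":-9,"dz":0,"turn":0.125,"grip":0.15},{"dx":-34,"dy":-6,"dz":1,"turn":0.125,"grip":0.15}]
```

>>> send_rows(
  series=[
    {"dx": -2,"dy": -34,"dz": 1,"turn": 0.125,"grip": 0.15},
    {"dx": -6,"dy": -34,"dz": 1,"turn": 0.125,"grip": 0.15},
    {"dx": -10,"dy": -33,"dz": 1,"turn": 0.125,"grip": 0.15},
    {"dx": -14,"dy": -32,"dz": 1,"turn": 0.125,"grip": 0.15},
    {"dx": -18,"dy": -30,"dz": 1,"turn": 0.125,"grip": 0.15},
    {"dx": -21,"dy": -27,"dz": 1,"turn": 0.125,"grip": 0.15},
    {"dx": -25,"dy": -24,"dz": 1,"turn": 0.125,"grip": 0.15},
    {"dx": -27,"dy": -21,"dz": 1,"turn": 0.125,"grip": 0.15},
    {"dx": -30,"dy": -17,"dz": 1,"turn": 0.125,"grip": 0.15},
    {"dx": -32,"dy": -14,"dz": 1,"turn": 0.125,"grip": 0.15},
    {"dx": -33,"dy": -9,"dz": 0,"turn": 0.125,"grip": 0.15},
    {"dx": -34,"dy": -6,"dz": 1,"turn": 0.125,"grip": 0.15},
    {"dx": 0,"dy": 0,"dz": 0,"turn": 0,"grip": 0.15},
    {"dx": 0,"dy": 0,"dz": 0,"turn": 0,"grip": 0.15},
    {"dx": 0,"dy": 0,"dz": 0,"turn": 0,"grip": 0.15},
    {"dx": 0,"dy": 0,"dz": 0,"turn": 0,"grip": 0.15},
  ],
)

```text
clock: 27.2
tool_pos: [0.5871, -0.3107, 0.094]
eef_rot: [0.745, 0.667, 0.0, -0.001]
contact_force: [1.0, -0.2, -1.0]
opening: 0.259
```

```bash
python3 plan.py 587.1 -313 38 -6.4 2 0.15
```

```text
t27.20 pos [ 587.1 -310.7   94. ] ang -6.3 tilt 0.1 F [ 1.  -0.2 -1. ] open 0.259 q [ 0.48  0.92 -0.12  1.54  0.14  0.69  0.19]
[{"dx":-1,"dy":0,"dz":28,"turn":0.001,"grip":0.15},{"dx":-1,"dy":0,"dz":28,"turn":0.001,"grip":0.15}]
```

>>> send_rows(
  series=[
    {"dx": -1,"dy": 0,"dz": 28,"turn": 0,"grip": 0.15},
    {"dx": 0,"dy": 0,"dz": 28,"turn": 0,"grip": 0.15},
    {"dx": 0,"dy": 0,"dz": 0,"turn": 0,"grip": 0.15},
    {"dx": 0,"dy": 0,"dz": 0,"turn": 0,"grip": 0.15},
  ],
)

```text
clock: 27.6
tool_pos: [0.5869, -0.3129, 0.0387]
eef_rot: [0.745, 0.667, 0.0, -0.001]
contact_force: [0.1, -0.1, -0.4]
opening: 0.26
```

```bash
python3 plan.py 587.1 -313 29.5 -6.4 2 0.15
```

```text
t27.60 pos [ 586.9 -312.9   38.7] ang -6.4 tilt 0.1 F [ 0.1 -0.1 -0.4] open 0.260 q [ 0.47  1.   -0.1   1.56  0.15  0.6   0.18]
[{"dx":0,"dy":0,"dz":5,"turn":0.0,"grip":0.15},{"dx":0,"dy":0,"dz":4,"turn":0.0,"grip":0.15}]
```

>>> send_rows(
  series=[
    {"dx": 0,"dy": 0,"dz": 5,"turn": 0,"grip": 0.15},
    {"dx": 0,"dy": 0,"dz": 4,"turn": 0,"grip": 0.15},
    {"dx": 0,"dy": 0,"dz": 0,"turn": 0,"grip": 0.15},
    {"dx": 0,"dy": 0,"dz": 0,"turn": 0,"grip": 0.4},
    {"dx": 0,"dy": 0,"dz": 0,"turn": 0,"grip": 0.6},
    {"dx": 0,"dy": 0,"dz": 0,"turn": 0,"grip": 0.6},
    {"dx": 0,"dy": 0,"dz": 0,"turn": 0,"grip": 0.6},
    {"dx": 0,"dy": 0,"dz": -25,"turn": 0,"grip": 0.6},
    {"dx": 0,"dy": 0,"dz": -40,"turn": 0,"grip": 0.6},
    {"dx": 0,"dy": 0,"dz": -15,"turn": 0,"grip": 0.6},
    {"dx": 0,"dy": 0,"dz": 0,"turn": 0,"grip": 0.6},
    {"dx": 0,"dy": 0,"dz": 0,"turn": 0,"grip": 0.6},
  ],
)

```text
clock: 28.8
tool_pos: [0.5861, -0.3137, 0.109]
eef_rot: [0.746, 0.666, -0.0, -0.001]
contact_force: [-0.1, -0.2, -0.2]
opening: 0.6
```

```bash
python3 plan.py 634 -18.3 95 -86.8 11 0.6
```

```text
t28.80 pos [ 586.1 -313.7  109. ] ang -6.5 tilt 0.1 F [-0.1 -0.2 -0.2] open 0.600 q [ 0.48  0.9  -0.12  1.54  0.14  0.72  0.19]
[{"dx":27,"dy":1,"dz":1,"turn":0.127,"grip":0.6},{"dx":27,"dy":-2,"dz":1,"turn":0.127,"grip":0.6},{"dx":27,"dy":-6,"dz":1,"turn":0.127,"grip":0.6},{"dx":26,"dy":-9,"dz":1,"turn":0.127,"grip":0.6},{"dx":24,"dy":-12,"dz":1,"turn":0.127,"grip":0.6},{"dx":23,"dy":-15,"dz":1,"turn":0.127,"grip":0.6},{"dx":21,"dy":-18,"dz":2,"turn":0.127,"grip":0.6},{"dx":18,"dy":-20,"dz":1,"turn":0.127,"grip":0.6},{"dx":15,"dy":-22,"dz":2,"turn":0.127,"grip":0.6},{"dx":13,"dy":-24,"dz":1,"turn":0.127,"grip":0.6},{"dx":9,"dy":-26,"dz":2,"turn":0.127,"grip":0.6}]
```

>>> send_rows(
  series=[
    {"dx": 27,"dy": 1,"dz": 1,"turn": 0.127,"grip": 0.6},
    {"dx": 27,"dy": -2,"dz": 1,"turn": 0.127,"grip": 0.6},
    {"dx": 27,"dy": -6,"dz": 1,"turn": 0.127,"grip": 0.6},
    {"dx": 26,"dy": -9,"dz": 1,"turn": 0.127,"grip": 0.6},
    {"dx": 24,"dy": -12,"dz": 1,"turn": 0.127,"grip": 0.6},
    {"dx": 23,"dy": -15,"dz": 1,"turn": 0.127,"grip": 0.6},
    {"dx": 21,"dy": -18,"dz": 2,"turn": 0.127,"grip": 0.6},
    {"dx": 18,"dy": -20,"dz": 1,"turn": 0.127,"grip": 0.6},
    {"dx": 15,"dy": -22,"dz": 2,"turn": 0.127,"grip": 0.6},
    {"dx": 13,"dy": -24,"dz": 1,"turn": 0.127,"grip": 0.6},
    {"dx": 9,"dy": -26,"dz": 2,"turn": 0.127,"grip": 0.6},
    {"dx": 0,"dy": 0,"dz": 0,"turn": 0,"grip": 0.6},
    {"dx": 0,"dy": 0,"dz": 0,"turn": 0,"grip": 0.6},
    {"dx": 0,"dy": 0,"dz": 0,"turn": 0,"grip": 0.6},
    {"dx": 0,"dy": 0,"dz": 0,"turn": 0,"grip": 0.6},
  ],
)

```text
clock: 30.3
tool_pos: [0.6341, -0.0204, 0.0954]
eef_rot: [1.0, 0.029, -0.0, 0.001]
contact_force: [0.7, -0.4, -0.7]
opening: 0.604
```

```bash
python3 plan.py 634 -18.3 30 -86.8 2 0.6;python3 - <<'E'
from h import *
p=snapshot("top");cv2.imwrite("pics/top7.png",p["img"][:,:,::-1])
print(comp(p,(414,134,526,196),.032,.06))
p=snapshot("side");cv2.imwrite("pics/side7.png",p["img"][:,:,::-1])
print(comp(p,(200,238,280,256),.004,.03))
print(comp(p,(250,130,306,186),.032,.06))
E
```

```text
t30.30 pos [634.1 -20.4  95.4] ang -86.6 tilt 0.1 F [ 0.7 -0.4 -0.7] open 0.604 q [-0.21  0.91  0.32  1.66 -0.42  0.64 -1.18]
[{"dx":0,"dy":-1,"dz":33,"turn":0.001,"grip":0.6},{"dx":0,"dy":-1,"dz":32,"turn":0.001,"grip":0.6}]
[(np.int32(230), array([ 586.1, -306.9]), array([63. , 22.3]), 84.3, 0.0371, array([ 585.3, -310.6])), (np.int32(234), array([ 576.7, -395.4]), array([62.3, 21.2]), 84.2, 0.0377, array([ 575.4, -398.6]))]
[(np.int32(404), array([634.1, -19.4]), array([133.2,  17.1]), 5.1, 0.0126, array([633.7, -17.1]))]
[(np.int32(84), array([ 576.6, -396. ]), array([62.2, 20.7]), 83.1, 0.0371, array([ 575. , -396.1])), (np.int32(96), array([ 586.2, -310.9]), array([65.9, 20.3]), 86.5, 0.0371, array([ 585. , -310.1]))]
```

View pics/top7.png

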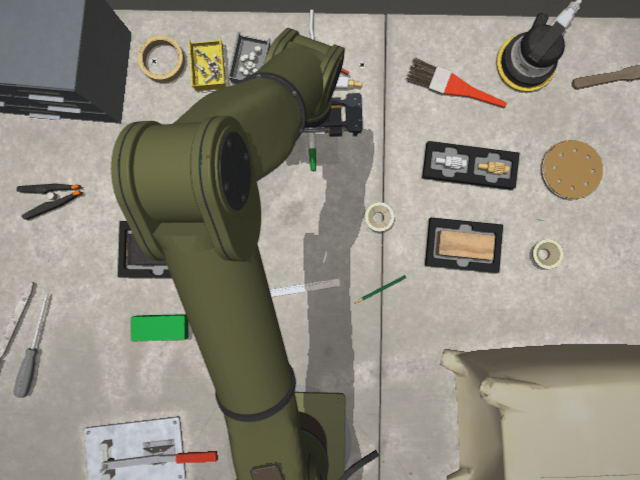

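View pics/side7.png

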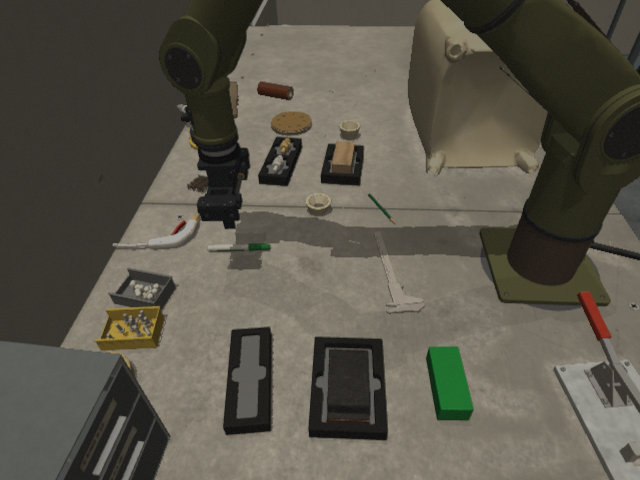

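Both couplers are in the twin insert, at (452,160) and (492,167), within 3 mm. The marker lies untouched under the gripper. I descend on it.

>>> send_rows(
  series=[
    {"dx": 0,"dy": 0,"dz": 33,"turn": 0,"grip": 0.6},
    {"dx": 0,"dy": 0,"dz": 32,"turn": 0,"grip": 0.6},
    {"dx": 0,"dy": 0,"dz": 10,"turn": 0,"grip": 0.6},
    {"dx": 0,"dy": 0,"dz": 0,"turn": 0,"grip": 0.6},
    {"dx": 0,"dy": 0,"dz": 0,"turn": 0,"grip": 0.6},
  ],
)

```text
clock: 30.9
tool_pos: [0.6354, -0.0189, 0.0217]
eef_rot: [1.0, 0.03, 0.001, 0.0]
contact_force: [0.1, 0.4, -0.2]
opening: 0.604
```

```bash
python3 plan.py 634 -18.3 4 -86.8 2 0.6
```

```text
t30.90 pos [635.4 -18.9  21.7] ang -86.5 tilt 0.1 F [ 0.1  0.4 -0.2] open 0.604 q [-0.18  1.02  0.26  1.67 -0.46  0.51 -1.15]
[{"dx":-1,"dy":0,"dz":9,"turn":0.002,"grip":0.6},{"dx":0,"dy":-1,"dz":9,"turn":0.002,"grip":0.6}]
```

>>> send_rows(
  series=[
    {"dx": -1,"dy": 0,"dz": 9,"turn": 0.002,"grip": 0.6},
    {"dx": 0,"dy": 0,"dz": 9,"turn": 0.002,"grip": 0.6},
    {"dx": 0,"dy": 0,"dz": 0,"turn": 0,"grip": 0.05},
    {"dx": 0,"dy": 0,"dz": 0,"turn": 0,"grip": 0.05},
    {"dx": 0,"dy": 0,"dz": 0,"turn": 0,"grip": 0.05},
    {"dx": 0,"dy": 0,"dz": 0,"turn": 0,"grip": 0.05},
    {"dx": 0,"dy": 0,"dz": 0,"turn": 0,"grip": 0.05},
    {"dx": 0,"dy": 0,"dz": 0,"turn": 0,"grip": 0.05},
    {"dx": 0,"dy": 0,"dz": 0,"turn": 0,"grip": 0.05},
  ],
  force=15,
)

```text
clock: 31.8
tool_pos: [0.6338, -0.0183, 0.0029]
eef_rot: [1.0, 0.028, 0.0, -0.0]
contact_force: [0.1, -0.3, 1.3]
opening: 0.169
```

```bash
python3 plan.py 634 -18.3 100 -86.8 3 0.05
```

```text
t31.80 pos [633.8 -18.3   2.9] ang -86.7 tilt 0.0 F [ 0.1 -0.3  1.3] open 0.169 q [-0.17  1.05  0.24  1.67 -0.47  0.48 -1.14]
[{"dx":0,"dy":0,"dz":-32,"turn":0.0,"grip":0.05},{"dx":0,"dy":0,"dz":-33,"turn":0.0,"grip":0.05},{"dx":0,"dy":0,"dz":-32,"turn":0.0,"grip":0.05}]
```

>>> send_rows(
  series=[
    {"dx": 0,"dy": 0,"dz": -20,"turn": 0,"grip": 0.05},
    {"dx": 0,"dy": 0,"dz": -40,"turn": 0,"grip": 0.05},
    {"dx": 0,"dy": 0,"dz": -40,"turn": 0,"grip": 0.05},
    {"dx": 0,"dy": 0,"dz": 0,"turn": 0,"grip": 0.05},
    {"dx": 0,"dy": 0,"dz": 0,"turn": 0,"grip": 0.05},
  ],
)

```text
clock: 32.3
tool_pos: [0.634, -0.0182, 0.1035]
eef_rot: [1.0, 0.028, 0.001, -0.0]
contact_force: [-0.2, -0.1, -0.2]
opening: 0.173
```

```bash
python3 plan.py 554.5 290 95 7.9 13 0.05; python3 - <<'E'
from h import *
p=snapshot("side");print(comp(p,(215,315,284,445),.0255,.034));print(comp(p,(215,315,284,445),.02,.024))
E
```

```text
t32.30 pos [634.  -18.2 103.5] ang -86.7 tilt 0.1 F [-0.2 -0.1 -0.2] open 0.173 q [-0.22  0.9   0.32  1.66 -0.42  0.65 -1.18]
[{"dx":-5,"dy":-24,"dz":1,"turn":-0.127,"grip":0.05},{"dx":-2,"dy":-24,"dz":1,"turn":-0.127,"grip":0.05},{"dx":1,"dy":-24,"dz":1,"turn":-0.127,"grip":0.05},{"dx":5,"dy":-24,"dz":1,"turn":-0.127,"grip":0.05},{"dx":8,"dy":-23,"dz":0,"turn":-0.127,"grip":0.05},{"dx":10,"dy":-22,"dz":1,"turn":-0.127,"grip":0.05},{"dx":13,"dy":-21,"dz":0,"turn":-0.127,"grip":0.05},{"dx":16,"dy":-19,"dz":1,"turn":-0.127,"grip":0.05},{"dx":18,"dy":-17,"dz":0,"turn":-0.127,"grip":0.05},{"dx":20,"dy":-14,"dz":1,"turn":-0.127,"grip":0.05},{"dx":22,"dy":-12,"dz":0,"turn":-0.127,"grip":0.05},{"dx":23,"dy":-9,"dz":1,"turn":-0.127,"grip":0.05},{"dx":24,"dy":-5,"dz":0,"turn":-0.127,"grip":0.05}]
[(np.int32(2192), array([555.1, 288. ]), array([176.8,  69.2]), -82.1, 0.0274, array([553.4, 297.6]))]
[(np.int32(1632), array([556.4, 285.9]), array([150.8,  55.8]), -81.9, 0.0216, array([555.3, 290. ]))]
```

Insert centre agrees at about (554.7, 289).

>>> send_rows(
  series=[
    {"dx": -5,"dy": -24,"dz": 1,"turn": -0.127,"grip": 0.05},
    {"dx": -2,"dy": -24,"dz": 1,"turn": -0.127,"grip": 0.05},
    {"dx": 1,"dy": -24,"dz": 1,"turn": -0.127,"grip": 0.05},
    {"dx": 5,"dy": -24,"dz": 1,"turn": -0.127,"grip": 0.05},
    {"dx": 8,"dy": -23,"dz": 0,"turn": -0.127,"grip": 0.05},
    {"dx": 10,"dy": -22,"dz": 1,"turn": -0.127,"grip": 0.05},
    {"dx": 13,"dy": -21,"dz": 0,"turn": -0.127,"grip": 0.05},
    {"dx": 16,"dy": -19,"dz": 1,"turn": -0.127,"grip": 0.05},
    {"dx": 18,"dy": -17,"dz": 0,"turn": -0.127,"grip": 0.05},
    {"dx": 20,"dy": -14,"dz": 1,"turn": -0.127,"grip": 0.05},
    {"dx": 22,"dy": -12,"dz": 0,"turn": -0.127,"grip": 0.05},
    {"dx": 23,"dy": -9,"dz": 1,"turn": -0.127,"grip": 0.05},
    {"dx": 24,"dy": -5,"dz": 0,"turn": -0.127,"grip": 0.05},
    {"dx": 0,"dy": 0,"dz": 0,"turn": 0,"grip": 0.05},
    {"dx": 0,"dy": 0,"dz": 0,"turn": 0,"grip": 0.05},
    {"dx": 0,"dy": 0,"dz": 0,"turn": 0,"grip": 0.05},
    {"dx": 0,"dy": 0,"dz": 0,"turn": 0,"grip": 0.05},
  ],
)

```text
clock: 34.05
tool_pos: [0.5549, 0.2883, 0.0943]
eef_rot: [0.658, 0.753, -0.001, 0.0]
contact_force: [-0.7, -0.5, 0.3]
opening: 0.166
```

```bash
python3 plan.py 554.5 289 38 7.9 2 0.05; python3 - <<'E'
from h import *
p=snapshot("side");cv2.imwrite("pics/side8.png",p["img"][:,:,::-1])
E
```

```text
t34.05 pos [554.9 288.3  94.3] ang 7.7 tilt 0.1 F [-0.7 -0.5  0.3] open 0.166 q [-0.53  0.88 -0.04  1.68  0.06  0.59 -0.47]
[{"dx":0,"dy":0,"dz":28,"turn":-0.002,"grip":0.05},{"dx":1,"dy":0,"dz":28,"turn":-0.002,"grip":0.05}]
```

View pics/side8.png

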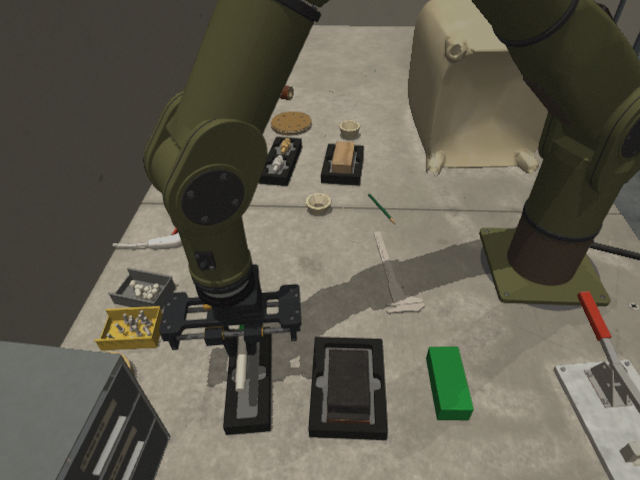

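The marker is held level over its recess at (240,360). I lower it and release.

>>> send_rows(
  series=[
    {"dx": 0,"dy": 0,"dz": 28,"turn": 0,"grip": 0.05},
    {"dx": 0,"dy": 0,"dz": 27,"turn": 0,"grip": 0.05},
    {"dx": 0,"dy": 0,"dz": 0,"turn": 0,"grip": 0.05},
    {"dx": 0,"dy": 0,"dz": 0,"turn": 0,"grip": 0.05},
  ],
)

```text
clock: 34.5
tool_pos: [0.5546, 0.2897, 0.0398]
eef_rot: [0.657, 0.754, -0.0, 0.0]
contact_force: [0.9, -0.1, 0.4]
opening: 0.169
```

```bash
python3 plan.py 554.5 289 29 7.9 2 0.05
```

```text
t34.50 pos [554.6 289.7  39.8] ang 7.8 tilt 0.0 F [ 0.9 -0.1  0.4] open 0.169 q [-0.53  0.96 -0.04  1.69  0.07  0.5  -0.48]
[{"dx":0,"dy":0,"dz":5,"turn":-0.001,"grip":0.05},{"dx":-1,"dy":0,"dz":6,"turn":-0.001,"grip":0.05}]
```

>>> send_rows(
  series=[
    {"dx": 0,"dy": 0,"dz": 5,"turn": 0,"grip": 0.05},
    {"dx": 0,"dy": 0,"dz": 5,"turn": 0,"grip": 0.05},
    {"dx": 0,"dy": 0,"dz": 0,"turn": 0,"grip": 0.05},
    {"dx": 0,"dy": 0,"dz": 0,"turn": 0,"grip": 0.2},
    {"dx": 0,"dy": 0,"dz": 0,"turn": 0,"grip": 0.3},
    {"dx": 0,"dy": 0,"dz": 0,"turn": 0,"grip": 0.5},
    {"dx": 0,"dy": 0,"dz": 0,"turn": 0,"grip": 0.5},
    {"dx": 0,"dy": 0,"dz": -20,"turn": 0,"grip": 0.5},
    {"dx": 0,"dy": 0,"dz": -40,"turn": 0,"grip": 0.5},
    {"dx": 0,"dy": 0,"dz": -40,"turn": 0,"grip": 0.5},
    {"dx": 0,"dy": 0,"dz": -40,"turn": 0,"grip": 0.5},
    {"dx": -40,"dy": 0,"dz": 0,"turn": 0,"grip": 0.5},
    {"dx": -40,"dy": 0,"dz": 0,"turn": 0,"grip": 0.5},
    {"dx": -40,"dy": 0,"dz": 0,"turn": 0,"grip": 0.5},
    {"dx": -40,"dy": 0,"dz": 0,"turn": 0,"grip": 0.5},
    {"dx": -40,"dy": 0,"dz": 0,"turn": 0,"grip": 0.5},
    {"dx": -40,"dy": 0,"dz": 0,"turn": 0,"grip": 0.5},
    {"dx": 0,"dy": 0,"dz": 0,"turn": 0,"grip": 0.5},
    {"dx": 0,"dy": 0,"dz": 0,"turn": 0,"grip": 0.5},
  ],
)

```text
clock: 36.4
tool_pos: [0.5874, 0.0514, 0.1698]
eef_rot: [0.658, 0.753, 0.0, 0.0]
contact_force: [0.6, -0.0, 0.3]
opening: 0.5
```

```bash
python3 - <<'E'
from h import *
print(get_state()["clock"])
p=snapshot("top");cv2.imwrite("pics/top9.png",p["img"][:,:,::-1])
print("mark",comp(p,(114,144,214,200),.030,.06));print("ins",comp(p,(114,144,214,200),.008,.06))
print("coup",comp(p,(414,134,526,196),.032,.06));print("sand",comp(p,(110,210,210,286),.042,.06));print("pack",comp(p,(418,210,512,280),.042,.06));print("plug",comp(p,(355,190,403,240),.006,.06))
p=snapshot("side");cv2.imwrite("pics/side9.png",p["img"][:,:,::-1])
print("mark side",comp(p,(215,315,284,445),.030,.06))
print("plug",comp(p,(300,185,335,220),.020,.06))
E
```

```text
36.4
mark [(np.int32(439), array([553.2, 293.9]), array([136.2,  15.8]), -81.3, 0.0359, array([552.3, 293.8]))]
ins [(np.int32(2503), array([553.4, 297.4]), array([162.4,  71.6]), -83.1, 0.027, array([552.4, 299.8]))]
coup [(np.int32(233), array([ 586.2, -308.2]), array([61.1, 21.5]), 83.8, 0.0378, array([ 585.2, -311.1])), (np.int32(235), array([ 576.4, -395.1]), array([62.9, 22.9]), 82.5, 0.0372, array([ 575.6, -398.3]))]
sand [(np.int32(711), array([390.6, 321.5]), array([61.5, 53.7]), 1.4, 0.0484, array([389.1, 322.7]))]
pack [(np.int32(1362), array([ 413.7, -337.1]), array([110.9,  50.2]), 85.4, 0.0509, array([ 413.4, -336.6]))]
plug [(np.int32(581), array([ 468.7, -162.4]), array([60. , 59.5]), 45.6, 0.0253, array([ 469.9, -163. ]))]
mark side [(np.int32(681), array([553.4, 291.6]), array([135.4,  15.1]), -81.5, 0.0355, array([552. , 297.6]))]
plug [(np.int32(251), array([ 469.7, -164.7]), array([60.1, 57.4]), -87.5, 0.0267, array([ 469.2, -165.1]))]
```

View pics/top9.png

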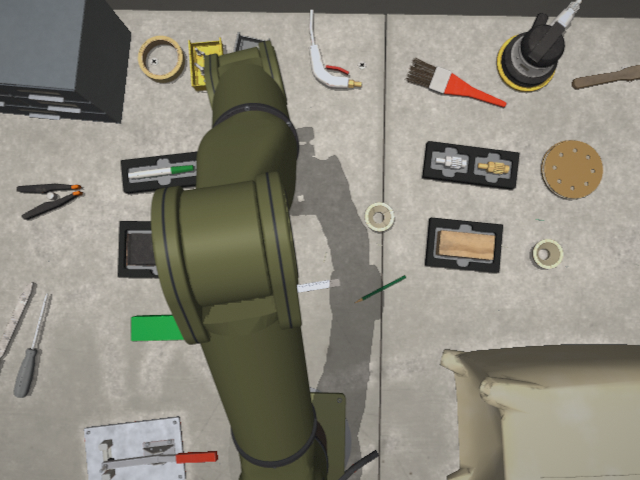

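View pics/side9.png

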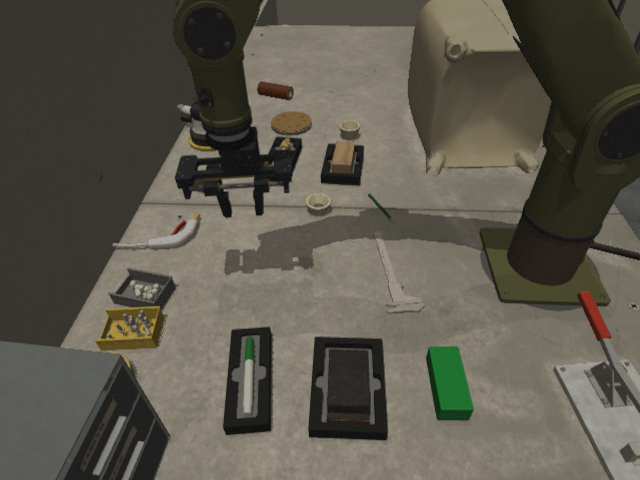

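The pictures show every piece in its recess: marker (248,375) and sanding block (350,385) in the side view, couplers (452,160)/(492,167) and packing block (466,245) in the top view. The plug is unmoved. I hand in.

```bash
python3 -c "
from plant import *
print(finish_job())"
```

```text
the job is handed in; nothing more can be done
None
```

The whole kit is back in its inserts and I handed the job in at about 36.5 s of the 112 s allowed. The hand-in reports no verdict.

| Piece | Distance from recess centre | Height check |
|---|---|---|
| Sanding block | about 1 mm | top at 48 mm, as expected on the 13 mm floor |
| Packing block | about 1–2.5 mm | top at 51 mm, as expected |
| Brass and steel couplers | about 2–4 mm | surface about 19 mm above its bench reading, as expected for the 18 mm floor |
| Marker | about 4 mm | surface about 22 mm above its bench reading, as expected |

- **Cream plug:** it measured within about 2–3 mm of its start in both cameras, which is measurement noise.
- **Sanding block, last look:** in the final top picture the arm partly hid it. Its figures come from the clear pictures right after placing, and the last side picture shows it unchanged.
- **Grasp change:** I gripped the sanding block about 15 mm off its mid-length, because joint 6 came close to its lower limit (0.05 against 0.04 rad) when reaching straight down over the middle.

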